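# Clamp a fallen medicine bottle for capping

### The job

Stand the fallen medicine bottle upright on the plate of the bottle clamp, midway along its upright back stop and about a centimetre clear of it, and let go. Then flip the safety catch right over so that it lies flat, and only after that pull the lever by its upright grip as far as it goes, so that the pad presses the bottle firmly against the back stop. The lever springs back, so finish while still holding it fully pulled, with the hand off the bottle, and leave the other things on the counter where they are.

Things in the scene. Friction and masses are not known exactly. Their poses are not given: they have to be found in the camera images.
- bottle: The only bottle lying down: amber, round body 52 mm in diameter, 72 mm long, then a 22 mm wide neck and a fixed blue ball stopper 32 mm in diameter; 114 mm long, about 0.16 kg. Origin: centre of its flat base; z axis runs from base to stopper (level at the start, up when upright). Ball's centre at z = 98 mm; gripped there it can swing between the fingers. Lying, its axis is 26 mm above the counter and the ball is clear of it.
- bottle_clamp: Grey bottle clamp, fixed; a start turns it up to 0.25 rad. Origin: on the counter, below the centre of a seated bottle. Plate 8 mm thick. Upright back stop on its -x side, its rubber face 26 mm from the origin; sprung pad on the lever at its +x side, about 60 mm from the origin at rest: the bottle is set down between them from above. Heights over the counter: back stop 66, pivot 64, lever bar 48, grip 112, upright catch 76 mm.
- nest (a point): Point on the clamp's plate (8 mm above the counter) where the centre of the base of a seated bottle lies, touching the back stop midway along it. The back stop is 58 mm tall, 90 mm long along the clamp's y, 20 mm thick, and its rubber face looks to the clamp's +x. Axes as the clamp's.
- lever_pivot (a point): Point on the counter below the lever's vertical pivot, at x = 60, y = 85 mm in the clamp's frame. Axes as the clamp's.
- lever (a joint): Lever angle: 0 at rest (bar points from the pivot along (0.435, -0.900) of the clamp's x, y), 0.50 rad fully pulled (hard stop, along (-0.050, -0.999)); clockwise from above, the grip moving mostly to the clamp's -x. Bar 16 mm square, 225 mm long. Spring return: about 2.5 N at the grip at rest, 5.5 N at the stop, 9 N with a bottle clamped. The upright catch blocks it.
- lever_grip: Upright black round grip on the lever, a sleeve that turns freely about its own axis, 20 mm in diameter, 64 mm tall, spanning 48 to 112 mm above the counter, 175 mm from the lever's pivot. Origin: its middle, 80 mm above the counter; z up.
- clamp_pad: Rubber pad 32 x 26 mm on the lever, 85 mm from the pivot and 40 mm above the counter, on a spring plunger (500 N/m, 16 mm travel). It meets a seated bottle at a lever angle of about 0.36 rad and presses with about 7 N at the stop. Origin: middle of its face, which looks to -x of its own frame.
- safety_catch (a joint): Angle of the catch, a steel flap 30 mm wide, 10 mm thick (16 at its tip), 62 mm long, just in front of the lever's end: 0 upright, blocking the lever (starts up to 0.15); 1.50 rad flipped over, flat. Its level hinge lies square to the resting bar; the tip swings outward, along the resting bar away from the pivot (clamp's (0.435, -0.900)). Stays where left; takes about 2 N at the tip.
- catch_hinge (a point): Middle of the catch's hinge, 14 mm above the counter; clamp x = 126, y = -111 mm. Axes as the clamp's.
- catch_tip (a point): Middle of the catch's free end, 62 mm from the hinge; 76 mm above the counter when the catch is upright.
- small_bottle_a: Bystander: small dropper bottle, 30 mm in diameter, 70 mm tall. Origin: centre of its base.
- small_bottle_b: Bystander: small dropper bottle, 30 mm in diameter, 70 mm tall. Origin: centre of its base.
- tall_bottle_a: Bystander: tall bottle, 64 mm in diameter, 180 mm tall. Origin: centre of its base.
- jar_b: Bystander: squat jar, 66 mm in diameter, 80 mm tall. Origin: centre of its base.
- jar: Bystander: squat jar, 66 mm in diameter, 80 mm tall. Origin: centre of its base.
- mortar: Bystander: white bowl, 100 mm in diameter, 60 mm tall. Origin: centre of its base.
- spatula: Bystander: spatula lying on the counter, 190 mm long along its x axis. Origin: under the middle of the tool.

How it is judged:
By the outcome, as a careful person would: the job done as asked, in the order asked, and still so for the second after the job is handed in, while the arm keeps its last pose, push and grip.
It also fails if it takes over 72 s, if anything falls off the work surface, if the arm or the gripper's body presses on something with over 40 N, if the wrist force passes 120 N, or if a joint passes its speed limit or range.

### The arm

A 6-joint arm with a two-finger parallel gripper is mounted at the origin on the work surface. World frame = base frame: x ahead of the robot, y to its left, z up, the work surface at z = 0. Lengths are in m, angles in degrees, forces in N, time in s.
With the tool pointing down it reaches from about 0.15 to 0.775 m from the base axis. Payload 6.1 kg.
Tool frame: the origin (TCP) lies midway between the tips of the shut fingers; the grasp point (between the pads) lies env.grip_point_offset behind it (env.grip_point_offset is the distance from the TCP to the grasp point, in m); z points along the fingers, x is the direction in which the jaws open and shut, and the axes are right-handed (so a half turn about z gives the same grasp; the last joint's range is limited). The gripper opens to 85 mm and grips with 20 to 120 N. Pads are 22 mm wide; open, the fingers measure 114 mm over their backs; the gripper's body (76 mm by 85 mm) begins 54 mm behind the grasp point. The pads swing forward as they close: fully open they stand 13 mm farther back than shut.
Start: joints at [-77.349, 7.208, -2.269, 80.523, 0, 90], TCP at [0.115, -0.512, 0.231] pointing down, gripper open.
Joint ranges: [-155.77, 155.77], [-54.66, 111.73], [-72.52, 77.12], [-102.08, 115.82], [-83.92, 84.16], [-180, 180]. Speed limits (degrees/s): [136.94, 136.94, 172.46, 180, 180, 180].

### API

Orientations are given as a 3x3 rotation matrix whose columns are the frame's x, y, z axes.
In Python, from plant import env, snapshot gives the robot as it stands.
- The arm moves only by the shell command python3 -m crank 'ROWS' [FORCE]. ROWS is JSON, a list that holds one entry, the list of rows, each a list of 7 numbers: the shift along the tool's x, y, z in cm, then the turn, a rotation vector about the tool's x, y, z in degrees, then the opening, from 0 (shut) to 1 (fully open). In form: [[[tx, ty, tz, wx, wy, wz, fingers], ...]]. A call has 1 to 8 rows; each row is the pose to reach, as a shift and turn from the pose measured when the call began, along the tool's axes at that moment; what a row does not reach only later rows make up. A row lasts 1/12 s, in which the tool goes at most 41.7 mm and 7.16 degrees, less where a joint would pass 70% of its speed; a pose out of reach is approached as far as the arm can. A call with a gripper value outside its range is refused whole. The fingers move at their own pace and stop on an object; FORCE is the grip in N (left out, the last holds). Time passes only in rows, so rows that repeat a pose let the fingers close. It gives the time, the measured TCP pose, the force and the opening at its end, in the units of the state.
- env.get_state(): the state, without advancing time (a new reading comes with each control period).
- snapshot(name): name is "side" or "top" or "wrist"; returns a dict with "frame" (480x640x3 uint8, red, green, blue), "z_map" (480x640 float32, m along the optical axis (not along the pixel's ray), 0 where there is no reading), "camera_matrix" (3x3 intrinsics, pixels), "R" (3x3) and "t" (3): a world point X has camera coordinates R X + t. Camera axes: x right, y down, z forward; pixel columns grow to the right and rows downward; lengths in m; the calibration is good to about 2 mm. The wrist camera is an equidistant fisheye: a pixel r from the principal point sees the ray r / f radians off the axis. A picture is of the moment at which its call begins.
- env.close_job(): hands the job in, once; it reports no verdict.
The state is a dict: "t": time; "joint_positions": joint angles; "qd": joint speeds; "joint_efforts": joint torques, N m; "tool_pos": TCP position; "eef_rot": TCP orientation; "contact_force": force on the tool from outside, world axes, zero at the start; "ft_torque": the same for the moment, N m; "gripper_width": finger opening in m.
Only numpy, scipy, OpenCV 4.12 (cv2) and the standard library are available. Lean on these libraries where they do the work, as an engineer would, in place of code of your own. Each camera call takes 0.05 s, during which the arm holds its last target.

## Working session

There is one attempt and no reset: what is moved stays moved. The work goes in short steps, Python scripts to look and compute and a shell command to move; the robot and the scene stay as the last step left them, time stands still between calls to the robot, and variables do not carry over. Pictures are saved under pics/ and viewed, and the job is handed in when it is done.

```bash
ls; mkdir -p pics; python3 - <<'E'
from plant import env,snapshot
import cv2,numpy as np
print(env.get_state(), env.grip_point_offset)
for n in ["side","top","wrist"]:
    s=snapshot(n); cv2.imwrite(f"pics/{n}0.png",s["frame"][:,:,::-1]); np.savez(f"{n}0.npz",**s)
    print(n,s["camera_matrix"].tolist(),s["R"].tolist(),s["t"].tolist())
E
```

```text
pics
{'t': 0.0, 'joint_positions': array([-7.73482729e+01,  7.24233172e+00, -2.32632246e+00,  8.05235454e+01,
        5.20921070e-04,  9.00007960e+01]), 'qd': array([ 0.03091546, -0.01618313,  0.08389822,  0.05437717,  0.0395699 ,
        0.00454599]), 'joint_efforts': array([-1.15385235e-03, -4.35916007e+01,  3.52921093e+01,  1.73208589e-02,
        9.75903936e-05,  1.13378949e-06]), 'tool_pos': array([ 0.11490185, -0.51185792,  0.23051941]), 'eef_rot': array([[ 2.19010379e-01, -9.75722469e-01, -3.43579750e-04],
       [-9.75721202e-01, -2.19010648e-01,  1.57210571e-03],
       [-1.60918648e-03, -9.06941943e-06, -9.99998705e-01]]), 'contact_force': array([-0.8536387 ,  0.12890025, -0.20494985]), 'ft_torque': array([-0.02626269,  0.0473129 ,  0.00419317]), 'gripper_width': 0.08558218211493118} 0.0187
side [[448.2508108986207, 0.0, 323.95300288137514], [0.0, 448.2508108986207, 240.5742015278581], [0.0, 0.0, 1.0]] [[-0.9032557623775069, -0.42872736514937915, -0.017940850144293495], [-0.20359883919761426, 0.46500251533573106, -0.861580044690467], [0.3777254828697862, -0.7745744038525376, -0.5073045953736994]] [0.5218951778162843, 0.19472293488431483, 0.9945007079395142]
top [[556.5074274685871, 0.0, 320.4879100660174], [0.0, 556.5074274685871, 239.30199907037797], [0.0, 0.0, 1.0]] [[-0.007161446096032221, -0.9996862845809799, -0.024000960615962255], [-0.9988367965580105, 0.008295760024484677, -0.04749983376126005], [0.047684038540635396, 0.023632875116911003, -0.9985828556920868]] [0.028086680204167793, 0.5798622188120041, 1.4992099865815747]
wrist [[371.64829954431775, 0.0, 319.73082008507737], [0.0, 371.64829954431775, 238.01802128790362], [0.0, 0.0, 1.0]] [[0.2183919355625375, -0.9758600281731971, -0.0014723773484426115], [-0.9277909515274768, -0.2081015843415429, 0.3096735068718009], [-0.3025044011993678, -0.06626413817705228, -0.9508418118944209]] [-0.5239623252320168, -0.0402720779850805, 0.38095291851222285]
```

View pics/top0.png

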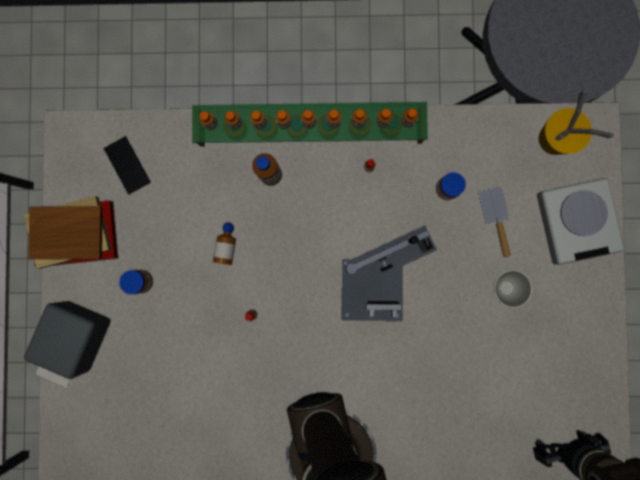

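View pics/side0.png

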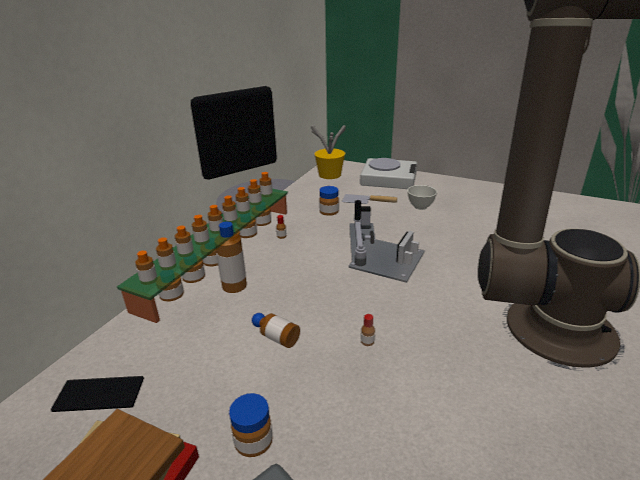

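```bash
cat > h.py <<'E'
import numpy as np,cv2
from plant import env,snapshot
def ray(s,u,v):
    K=s["camera_matrix"];d=np.array([(u-K[0,2])/K[0,0],(v-K[1,2])/K[1,1],1.]);R=s["R"];return -R.T@s["t"],R.T@d
def onz(s,u,v,z):
    c,d=ray(s,u,v);return c+d*(z-c[2])/d[2]
def proj(s,X):
    K=s["camera_matrix"];p=s["R"]@np.asarray(X,float)+s["t"];return K[0,0]*p[0]/p[2]+K[0,2],K[1,1]*p[1]/p[2]+K[1,2]
def projw(s,X):
    K=s["camera_matrix"];p=s["R"]@np.asarray(X,float)+s["t"];r=np.hypot(p[0],p[1]);th=np.arctan2(r,p[2]);return K[0,0]*th*p[0]/r+K[0,2],K[1,1]*th*p[1]/r+K[1,2]
def L(n): return dict(np.load(n+".npz"))
E
python3 - <<'E'
from h import *
s=L("top0");f=s["frame"][:,:,::-1]
a=cv2.resize(f[210:330,330:450],None,fx=6,fy=6,interpolation=cv2.INTER_CUBIC)[:600,:]
cv2.imwrite("pics/c1.png",cv2.resize(f[220:325,330:450],(686,600),interpolation=cv2.INTER_CUBIC))
cv2.imwrite("pics/b1.png",cv2.resize(f[215:275,195:255],(600,600),interpolation=cv2.INTER_CUBIC))
s=L("side0");f=s["frame"][:,:,::-1]
cv2.imwrite("pics/c2.png",cv2.resize(f[190:290,335:435],(600,600),interpolation=cv2.INTER_CUBIC))
E
```

```text
(no output)
```

View pics/c1.png

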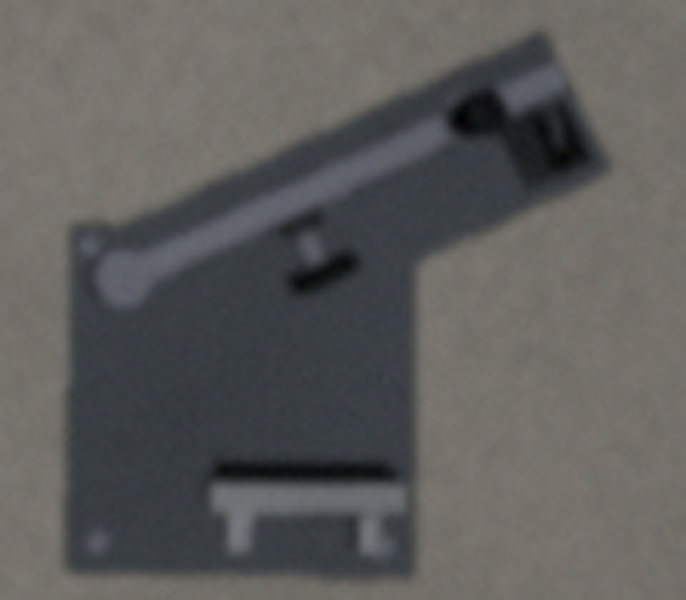

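View pics/b1.png

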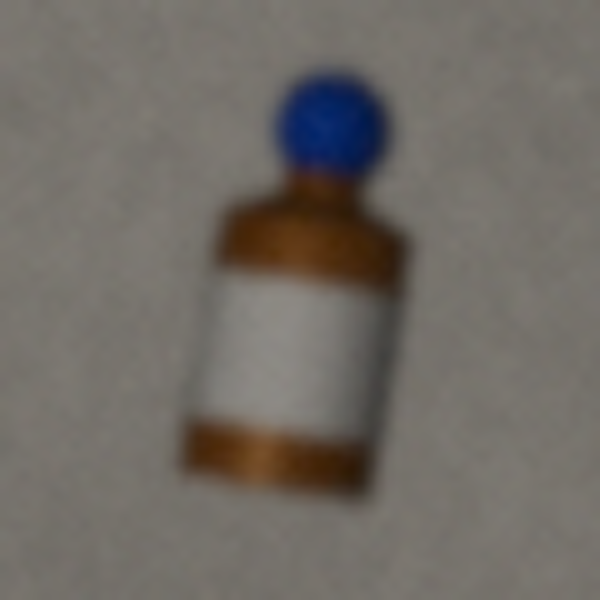

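View pics/c2.png

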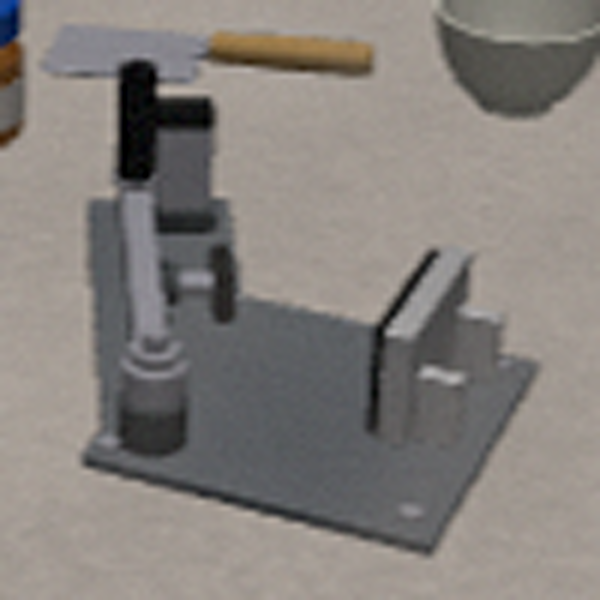

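```bash
cat >> h.py <<'E'
def rig(P,Q):
    P=np.array(P);Q=np.array(Q);p=P.mean(0);q=Q.mean(0);H=(P-p).T@(Q-q);a=np.arctan2(H[0,1]-H[1,0],H[0,0]+H[1,1])
    R=np.array([[np.cos(a),-np.sin(a)],[np.sin(a),np.cos(a)]]);return a,q-R@p,R,(P-p)@R.T+q-Q
E
python3 - <<'E'
from h import *
s=L("top0");k=5.715
u=lambda x,y:(330+(x+.5)/k-.5,220+(y+.5)/k-.5)
F=[((122,280),.064,(60,85)),((478,108),.112,(136.1,-72.5)),((213,463),.066,(-26,45)),((402,463),.066,(-26,-45))]
W=[onz(s,*u(*f[0]),f[1])[:2] for f in F]
print(np.round(W,4))
a,t,R,res=rig([np.array(f[2])/1000 for f in F],W);print("clamp",a,t);print(res*1000)
s=L("top0");f=s["frame"].astype(int)
hsv=cv2.cvtColor(s["frame"],cv2.COLOR_RGB2HSV)
m=((hsv[...,0]>100)&(hsv[...,0]<130)&(hsv[...,1]>120)).astype(np.uint8)
n,lab,st,ce=cv2.connectedComponentsWithStats(m)
for i in range(1,n):
    if st[i,4]>20: print(st[i],ce[i])
k=10
v=lambda x,y:(195+(x+.5)/k-.5,215+(y+.5)/k-.5)
for p,z in [((332,123),.026),((180,470),.026),((372,497),.026),((222,230),.026),((410,240),.026)]: print(onz(s,*v(*p),z))
E
```

```text
[[ 0.5002 -0.0568]
 [ 0.5755 -0.2137]
 [ 0.4166 -0.0974]
 [ 0.4161 -0.1834]]
clamp -0.005550641409197767 [ 0.44106579 -0.14074493]
[[ 1.30323976  0.72819686]
 [ 1.25324889 -0.27992008]
 [-1.27210508  1.80066683]
 [-1.28438357 -2.2489436 ]]
[256 157  13  13 131] [262.3740458  162.83206107]
[441 173  24  24 461] [452.57049892 184.31019523]
[223 223  10   9  77] [227.66233766 227.22077922]
[120 271  25  23 466] [131.66309013 281.81759657]
[0.6153873  0.27461911 0.026     ]
[0.521664   0.31584322 0.026     ]
[0.5139894  0.26368285 0.026     ]
[0.58658472 0.30453925 0.026     ]
[0.58344433 0.25338086 0.026     ]
```

```bash
cat >> h.py <<'E'
from scipy.spatial.transform import Rotation as Ro
def down(az): 
    a=np.radians(az);x=np.array([np.cos(a),np.sin(a),0]);z=np.array([0,0,-1.]);return np.column_stack([x,np.cross(z,x),z])
def go(p,Rt):
    s=env.get_state();R=s["eef_rot"];print("t",round(s["t"],2),"pos",np.round(s["tool_pos"],4),"F",np.round(s["contact_force"],1),"w",round(s["gripper_width"],4))
    print("row cm/deg",np.round(R.T@(np.array(p)-s["tool_pos"])*100,2),np.round((Ro.from_matrix(R.T@Rt)).as_rotvec(degrees=True),1))
CL=np.array([0.4411,-0.1407]);CA=-0.0056
def cl(x,y): # clamp mm->world xy
    c,s_=np.cos(CA),np.sin(CA);return CL+np.array([c*x-s_*y,s_*x+c*y])/1000
E
python3 -c "
from h import *
go([.6153,.2746,.15],down(81.1))"
```

```text
t 0.15 pos [ 0.1149 -0.512   0.2307] F [ 0.1 -0.7 -0.8] w 0.0853
row cm/deg [-65.78 -66.05   8.15] [-1.000e-01  0.000e+00 -1.584e+02]
```

```bash
python3 -m crank '[[[-65.8,-66,0,0,0,-158,1],[-65.8,-66,0,0,0,-158,1],[-65.8,-66,0,0,0,-158,1],[-65.8,-66,0,0,0,-158,1],[-65.8,-66,0,0,0,-158,1],[-65.8,-66,0,0,0,-158,1],[-65.8,-66,0,0,0,-158,1],[-65.8,-66,0,0,0,-158,1]]]' 20; python3 -c "
from h import *
go([.6153,.2746,.15],down(81.1));print(env.get_state()['joint_positions'].round(1))"
```

```text
t: 0.82
tool_pos: [0.294, -0.229, 0.2314]
eef_rot: [[0.941, -0.338, 0.001], [-0.338, -0.941, 0.0], [0.001, -0.001, -1.0]]
contact_force: [1.4, 0.8, -0.1]
gripper_width: 0.0853
t 0.82 pos [ 0.294  -0.229   0.2314] F [ 1.4  0.8 -0.1] w 0.0853
row cm/deg [ 13.23 -58.25   8.17] [   0.    -0.  -100.8]
[-37.9  -9.3 -18.4  80.9   0.   71.8]
```

```bash
python3 -m crank '[[[13.2,-58.3,0,0,0,-100.8,1],[13.2,-58.3,0,0,0,-100.8,1],[13.2,-58.3,0,0,0,-100.8,1],[13.2,-58.3,0,0,0,-100.8,1],[13.2,-58.3,0,0,0,-100.8,1],[13.2,-58.3,0,0,0,-100.8,1],[13.2,-58.3,0,0,0,-100.8,1],[13.2,-58.3,0,0,0,-100.8,1]]]' 20; python3 -c "
from h import *
go([.6153,.2746,.15],down(81.1));print(env.get_state()['joint_positions'].round(1))"
```

```text
t: 1.48
tool_pos: [0.473, 0.0527, 0.2315]
eef_rot: [[0.792, 0.611, 0.001], [0.611, -0.792, 0.0], [0.001, 0.0, -1.0]]
contact_force: [1.6, -1.5, 0.9]
gripper_width: 0.0855
t 1.48 pos [0.473  0.0527 0.2315] F [ 1.6 -1.5  0.9] w 0.0855
row cm/deg [24.82 -8.88  8.16] [  0.   -0.  -43.5]
[ 6.4  1.9 -8.1 80.   0.  58.7]
```

```bash
python3 -m crank '[[[24.8,-8.9,8.2,0,0,-43.5,1],[24.8,-8.9,8.2,0,0,-43.5,1],[24.8,-8.9,8.2,0,0,-43.5,1],[24.8,-8.9,8.2,0,0,-43.5,1],[24.8,-8.9,8.2,0,0,-43.5,1],[24.8,-8.9,8.2,0,0,-43.5,1],[24.8,-8.9,8.2,0,0,-43.5,1],[24.8,-8.9,8.2,0,0,-43.5,1]]]' 20; python3 - <<'E'
from h import *
go([.6153,.2746,.15],down(81.1))
s=snapshot("wrist");np.savez("w1.npz",**s);f=s["frame"][:,:,::-1].copy();
for X in [(.6153,.2746,.026),(.5178,.2898,.026)]:
    p=projw(s,X);print(p);cv2.circle(f,tuple(int(round(a)) for a in p),3,(0,255,0),1)
cv2.imwrite("pics/w1.png",f)
E
```

```text
t: 2.15
tool_pos: [0.6157, 0.2786, 0.1449]
eef_rot: [[0.15, 0.989, -0.003], [0.989, -0.15, -0.001], [-0.001, -0.003, -1.0]]
contact_force: [-0.9, -0.3, -0.9]
gripper_width: 0.0852
t 2.15 pos [0.6157 0.2786 0.1449] F [-0.9 -0.3 -0.9] w 0.0852
row cm/deg [-0.4   0.02 -0.51] [-0.2  0.1  0.3]
(np.float64(314.2986362484936), np.float64(231.33577787861432))
(np.float64(314.44920319348716), np.float64(94.91734490625797))
```

View pics/w1.png

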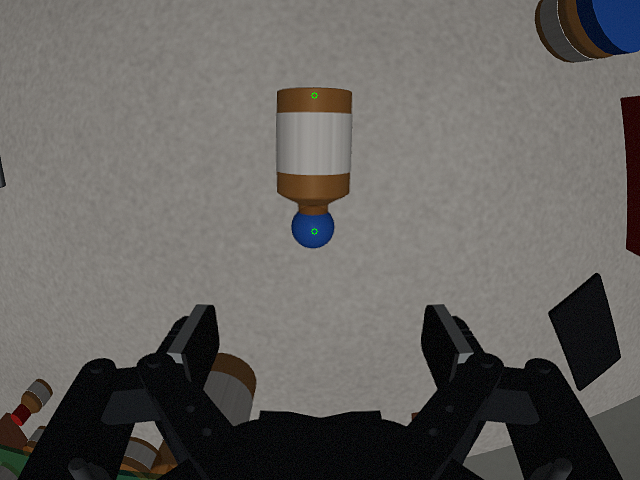

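```bash
python3 -m crank '[[[-0.4,-0.1,4,0,0,0,1],[-0.4,-0.1,8,0,0,0,1],[-0.4,-0.1,11,0,0,0,1],[-0.4,-0.1,13,0,0,0,1],[-0.4,-0.1,13.7,0,0,0,1],[-0.4,-0.1,13.7,0,0,0,1]]]' 20; python3 - <<'E'
from h import *
go([.614,.2746,.008],down(81.1))
s=snapshot("wrist");f=s["frame"][:,:,::-1].copy();
cv2.imwrite("pics/w2.png",f)
E
```

```text
t: 2.7
tool_pos: [0.6113, 0.2709, 0.008]
eef_rot: [[0.153, 0.988, -0.006], [0.988, -0.153, -0.003], [-0.004, -0.006, -1.0]]
contact_force: [-0.2, -0.1, -0.8]
gripper_width: 0.0855
t 2.7 pos [0.6113 0.2709 0.008 ] F [-0.2 -0.1 -0.8] w 0.0855
row cm/deg [ 0.41  0.21 -0.01] [-0.3  0.2  0.1]
```

View pics/w2.png

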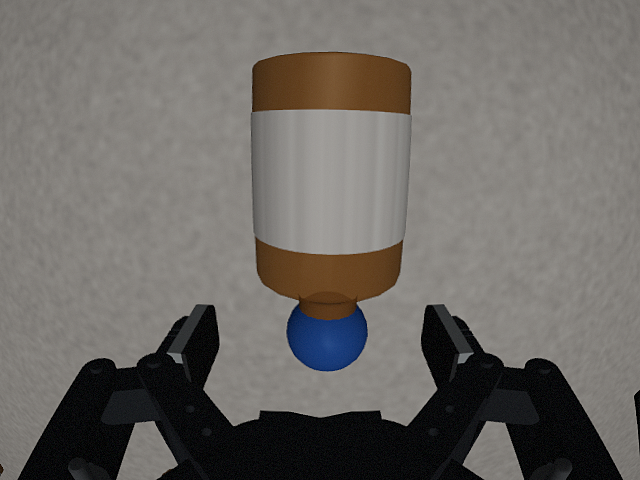

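```bash
python3 -m crank '[[[0.4,0.2,0,0,0,0,1],[0.4,0.2,0,0,0,0,0.6],[0.4,0.2,0,0,0,0,0.3],[0.4,0.2,0,0,0,0,0.2],[0.4,0.2,0,0,0,0,0.2],[0.4,0.2,0,0,0,0,0.2],[0.4,0.2,0,0,0,0,0.2],[0.4,0.2,0,0,0,0,0.2]]]' 20; python3 - <<'E'
from h import *
go([.614,.2746,.008],down(81.1))
s=snapshot("wrist");f=s["frame"][:,:,::-1].copy();
cv2.imwrite("pics/w3.png",f)
E
```

```text
t: 3.42
tool_pos: [0.6155, 0.2753, 0.0103]
eef_rot: [[0.153, 0.988, -0.003], [0.988, -0.153, -0.002], [-0.002, -0.003, -1.0]]
contact_force: [0.7, -0.5, 2.2]
gripper_width: 0.0306
t 3.42 pos [0.6155 0.2753 0.0103] F [ 0.7 -0.5  2.2] w 0.0306
row cm/deg [-0.09 -0.13  0.24] [-0.1  0.1  0.1]
```

View pics/w3.png

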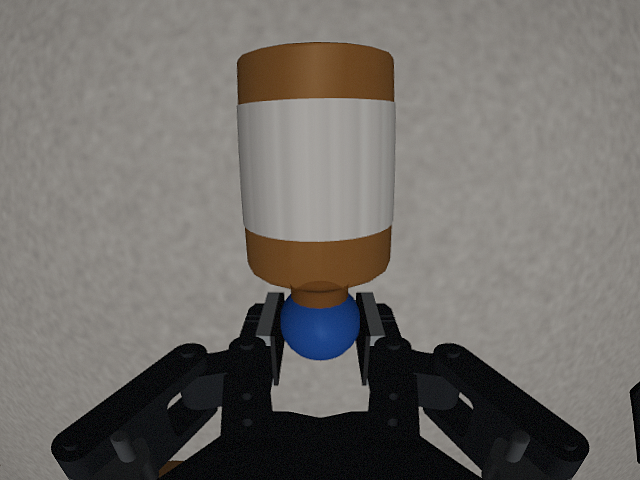

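```bash
python3 -m crank '[[[0,0,-1.5,0,0,0,0.2],[0,0,-3,0,0,0,0.2],[0,0,-4.5,0,0,0,0.2],[0,0,-6,0,0,0,0.2],[0,0,-8,0,0,0,0.2],[0,0,-10,0,0,0,0.2],[0,0,-12,0,0,0,0.2],[0,0,-14,0,0,0,0.2]]]' 25; python3 - <<'E'
from h import *
go([.614,.2746,.008],down(81.1))
s=snapshot("wrist");f=s["frame"][:,:,::-1].copy()
s=snapshot("side");g=s["frame"][:,:,::-1].copy()
cv2.imwrite("pics/w4.png",np.hstack([cv2.resize(f,(400,300)),cv2.resize(g[200:380,200:440],(400,300))]))
E
```

```text
t: 4.13
tool_pos: [0.6153, 0.2753, 0.1503]
eef_rot: [[0.153, 0.988, -0.005], [0.988, -0.153, -0.002], [-0.003, -0.004, -1.0]]
contact_force: [0.4, -0.2, -2.9]
gripper_width: 0.0302
t 4.13 pos [0.6153 0.2753 0.1503] F [ 0.4 -0.2 -2.9] w 0.0302
row cm/deg [-0.05 -0.06 14.23] [-0.2  0.2  0.1]
```

View pics/w4.png

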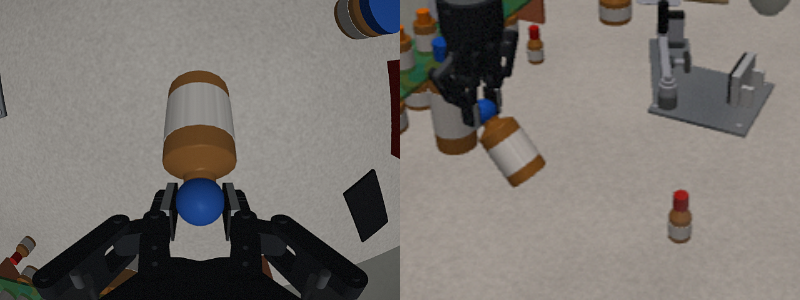

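```bash
python3 -m crank '[[[0,0,-2,0,0,0,0.2],[0,0,-4,0,0,0,0.2],[0,0,-6,0,0,0,0.2],[0,0,-8,0,0,0,0.2],[0,0,-8,0,0,0,0.2],[0,0,-8,0,0,0,0.2]]]' 20; python3 - <<'E'
from h import *
go([*cl(10,0),.23],down(89.7))
s=snapshot("wrist");f=s["frame"][:,:,::-1].copy()
s=snapshot("side");g=s["frame"][:,:,::-1].copy()
cv2.imwrite("pics/w5.png",np.hstack([cv2.resize(f,(400,300)),cv2.resize(g[200:380,200:440],(400,300))]))
E
```

```text
t: 4.73
tool_pos: [0.6173, 0.2763, 0.2325]
eef_rot: [[0.153, 0.988, 0.002], [0.988, -0.153, 0.0], [0.001, 0.002, -1.0]]
contact_force: [-0.3, -0.1, -2.5]
gripper_width: 0.03
t 4.73 pos [0.6173 0.2763 0.2325] F [-0.3 -0.1 -2.5] w 0.03
row cm/deg [-43.76 -10.06   0.2 ] [ 0.1 -0.  -8.5]
```

View pics/w5.png

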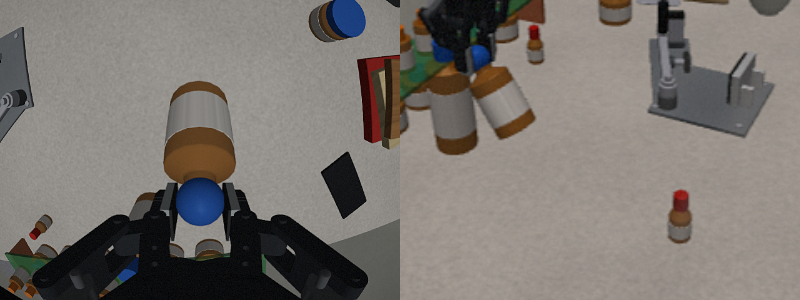

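```bash
python3 -m crank '[[[-3.7,-0.8,0,0,0,-1,0.2],[-7.5,-1.7,0,0,0,-2,0.2],[-11.2,-2.6,0,0,0,-3,0.2],[-15,-3.4,0,0,0,-4,0.2],[-19,-4.4,0,0,0,-5,0.2],[-22.5,-5.2,0,0,0,-6,0.2],[-26,-6,0,0,0,-7,0.2],[-30,-6.9,0,0,0,-8,0.2]]]' 20; python3 - <<'E'
from h import *
go([*cl(10,0),.23],down(89.7))
E
```

```text
t: 5.5
tool_pos: [0.5008, -0.011, 0.229]
eef_rot: [[0.012, 1.0, -0.004], [1.0, -0.012, -0.0], [-0.001, -0.004, -1.0]]
contact_force: [0.9, -0.6, -2.3]
gripper_width: 0.03
t 5.5 pos [ 0.5008 -0.011   0.229 ] F [ 0.9 -0.6 -2.3] w 0.03
row cm/deg [-13.04  -4.82  -0.08] [-0.2  0.  -0.4]
```

```bash
python3 -m crank '[[[-3,-1.2,0,0,0,-0.4,0.2],[-6,-2.4,0,0,0,-0.4,0.2],[-9,-3.6,0,0,0,-0.4,0.2],[-12,-4.5,0,0,0,-0.4,0.2],[-13,-4.8,0,0,0,-0.4,0.2],[-13,-4.8,0,0,0,-0.4,0.2],[-13,-4.8,0,0,0,-0.4,0.2]]]' 20; python3 - <<'E'
from h import *
go([*cl(10,0),.23],down(89.7))
s=snapshot("side");np.savez("s6.npz",**s);g=s["frame"][:,:,::-1].copy()
cv2.imwrite("pics/s6.png",cv2.resize(g[110:310,300:480],(540,600),interpolation=cv2.INTER_CUBIC))
s=snapshot("wrist");np.savez("w6.npz",**s);cv2.imwrite("pics/w6.png",s["frame"][:,:,::-1])
E
```

```text
t: 6.08
tool_pos: [0.4507, -0.1404, 0.2279]
eef_rot: [[0.007, 1.0, -0.006], [1.0, -0.007, 0.001], [0.001, -0.006, -1.0]]
contact_force: [0.5, -0.2, -1.8]
gripper_width: 0.0304
t 6.08 pos [ 0.4507 -0.1404  0.2279] F [ 0.5 -0.2 -1.8] w 0.0304
row cm/deg [-0.04  0.04 -0.21] [-0.3 -0.  -0.1]
```

View pics/s6.png

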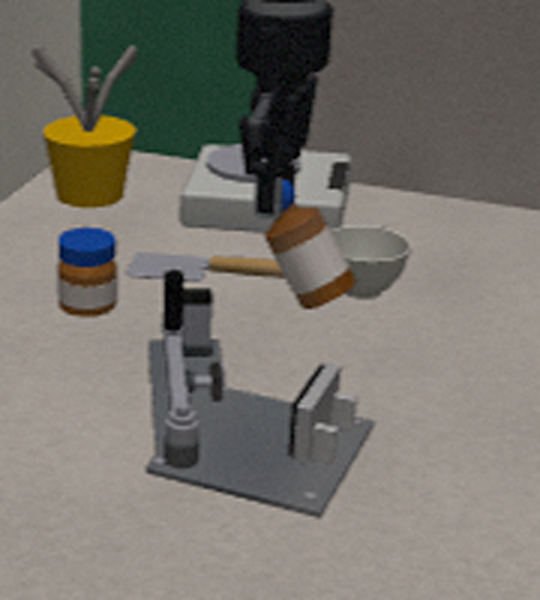

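View pics/w6.png

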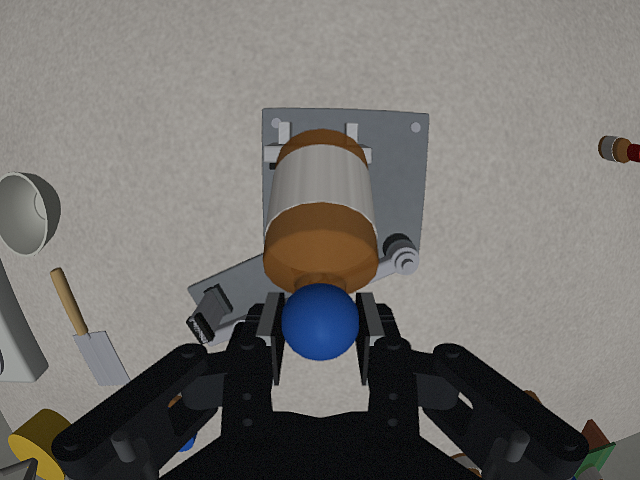

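```bash
python3 - <<'E'
from h import *
s=L("s6");B=np.array([.4507,-.1404,.2466])
print(proj(s,B))
for th in range(10,55,4):
    a=np.radians(th);d=np.array([-np.sin(a),0,-np.cos(a)])
    p=np.array(proj(s,B+d*.026));q=np.array(proj(s,B+d*.098));v=q-p
    print(th,np.degrees(np.arctan2(v[0],v[1])).round(1),p.round(1),q.round(1))
E
```

```text
(np.float64(390.5303182613194), np.float64(172.3480792781882))
10 6.6 [391.6 181.9] [394.6 207.4]
14 10.6 [392.3 181.9] [397.1 207.3]
18 14.5 [393.  181.8] [399.5 207.1]
22 18.3 [393.6 181.7] [401.9 206.8]
26 22.1 [394.3 181.5] [404.3 206.2]
30 25.9 [394.9 181.3] [406.6 205.5]
34 29.6 [395.5 181. ] [408.9 204.7]
38 33.3 [396.  180.7] [411.1 203.6]
42 37.0 [396.6 180.4] [413.2 202.5]
46 40.7 [397.1 180. ] [415.2 201.1]
50 44.3 [397.6 179.6] [417.1 199.6]
54 47.9 [398.1 179.1] [418.9 198. ]
```

```bash
cat >> h.py <<'E'
def tilt(az,th): # th deg: tool z leans along tool y
    return down(az)@Ro.from_rotvec([-np.radians(th),0,0]).as_matrix()
def ball(b,Rt,off=.0187): go(np.array(b)+off*Rt[:,2],Rt)
E
python3 - <<'E'
from h import *
ball([*cl(11,0),.24],tilt(89.7,34))
E
```

```text
t 6.18 pos [ 0.4513 -0.1395  0.2284] F [-0.1  0.2 -1.3] w 0.0303
row cm/deg [-0.12  1.13  0.38] [-34.3  -0.    0.1]
```

```bash
python3 -m crank '[[[0,0.2,0,-6,0,0,0.2],[0,0.4,0.1,-12,0,0,0.2],[-0.1,0.6,0.1,-18,0,0,0.2],[-0.1,0.8,0.2,-24,0,0,0.2],[-0.1,1,0.3,-30,0,0,0.2],[-0.1,1.1,0.4,-34.3,0,0,0.2],[-0.1,1.1,0.4,-34.3,0,0,0.2],[-0.1,1.1,0.4,-34.3,0,0,0.2]]]' 20; python3 - <<'E'
from h import *
ball([*cl(11,0),.24],tilt(89.7,34));print(env.get_state()['joint_positions'].round(1))
s=snapshot("side");np.savez("s7.npz",**s);g=s["frame"][:,:,::-1].copy()
cv2.imwrite("pics/s7.png",cv2.resize(g[110:310,300:480],(540,600),interpolation=cv2.INTER_CUBIC))
E
```

```text
t: 6.85
tool_pos: [0.461, -0.1394, 0.2234]
eef_rot: [[0.003, 0.83, 0.557], [1.0, -0.003, -0.001], [0.001, 0.557, -0.83]]
contact_force: [-0.8, 0.1, -0.9]
gripper_width: 0.0304
t 6.85 pos [ 0.461  -0.1394  0.2234] F [-0.8  0.1 -0.9] w 0.0304
row cm/deg [-0.14  0.19 -0.01] [-0.2 -0.1  0.1]
[-25.1 -22.8 -37.6  44.   13.6 -21.1]
```

View pics/s7.png

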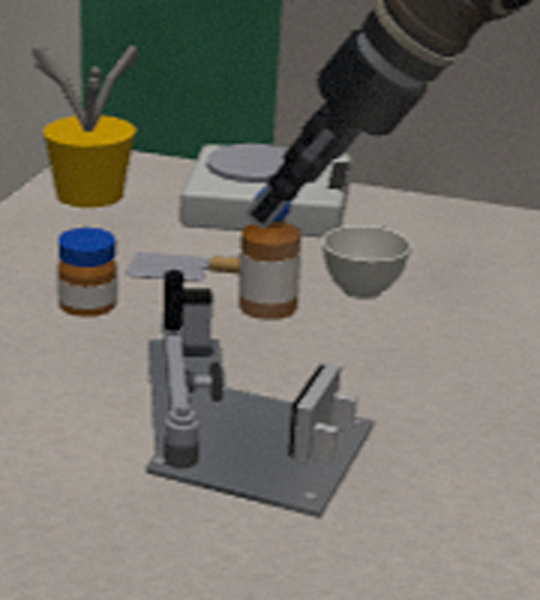

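```bash
python3 - <<'E'
from h import *
s=L("s7")
for x in (.447,.452,.457): print(proj(s,[x,-.1394,.1384]),proj(s,[x,-.1394,.1384+.036]))
t=snapshot("top");cv2.imwrite("pics/t7.png",cv2.resize(t["frame"][220:325,330:450,::-1],(686,600),interpolation=cv2.INTER_CUBIC))
ball([*cl(11,0),.125],tilt(89.7,34),.0157)
E
```

```text
(np.float64(389.4198491909667), np.float64(210.5878635836158)) (np.float64(390.18588882821666), np.float64(198.37073231753345))
(np.float64(387.63425246088156), np.float64(210.25562369416718)) (np.float64(388.37154552380235), np.float64(198.05284663587366))
(np.float64(385.8542534836473), np.float64(209.92442535948675)) (np.float64(386.5629776316158), np.float64(197.73597284697337))
t 6.95 pos [ 0.4631 -0.1402  0.2253] F [ 0.6  0.8 -1.2] w 0.0303
row cm/deg [-0.06 -6.51  9.28] [-0.  -0.1  0.1]
```

View pics/t7.png

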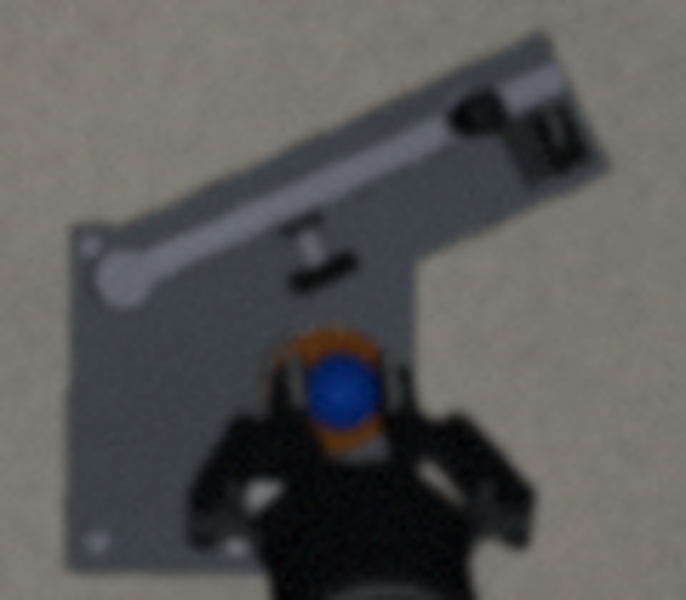

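```bash
python3 - <<'E'
from h import *
s=L("top0");k=5.715
u=lambda x,y:(330+(x+.5)/k-.5,220+(y+.5)/k-.5)
print(onz(s,*u(343,391),.237)); print(cl(10,0))
# pad face & stop
print(onz(s,*u(323,280),.04),onz(s,*u(305,463),.066))
E
```

```text
[ 0.45587093 -0.14000461  0.237     ]
[ 0.45109984 -0.140756  ]
[ 0.49944967 -0.15094639  0.04      ] [ 0.41635071 -0.13927001  0.066     ]
```

```bash
python3 -m crank '[[[0,-1,1.3,0,0,0,0.2],[-0.1,-2,2.7,0,0,0,0.2],[-0.1,-3,4.1,0,0,0,0.2],[-0.1,-4,5.5,0,0,0,0.2],[-0.1,-5,6.9,0,0,0,0.2],[-0.1,-6,8.3,0,0,0,0.2],[-0.1,-6.5,9.2,0,0,0,0.2],[-0.1,-6.5,9.2,0,0,0,0.2]]]' 20; python3 - <<'E'
from h import *
ball([.4520,-.1405,.107],tilt(89.7,34),.0157)
s=snapshot("side");np.savez("s8.npz",**s);g=s["frame"][:,:,::-1].copy()
cv2.imwrite("pics/s8.png",cv2.resize(g[170:310,320:460],(600,600),interpolation=cv2.INTER_CUBIC))
E
```

```text
t: 7.62
tool_pos: [0.4605, -0.1406, 0.1102]
eef_rot: [[0.002, 0.832, 0.554], [1.0, -0.003, 0.001], [0.002, 0.554, -0.832]]
contact_force: [-0.5, -0.6, -2.5]
gripper_width: 0.0302
t 7.62 pos [ 0.4605 -0.1406  0.1102] F [-0.5 -0.6 -2.5] w 0.0302
row cm/deg [-0.   -0.88  1.37] [-0.4 -0.2  0.1]
```

View pics/s8.png

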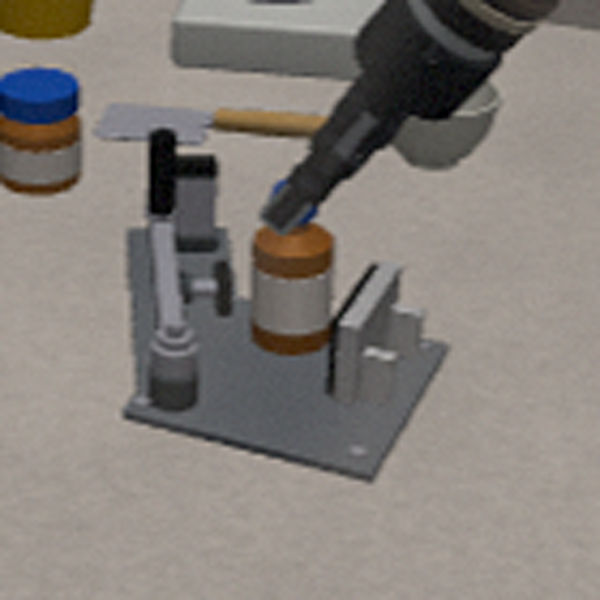

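```bash
python3 -m crank '[[[0,-0.2,0.3,0,0,0,0.2],[0,-0.4,0.6,0,0,0,0.2],[0,-0.6,0.9,0,0,0,0.2],[0,-0.7,1.1,0,0,0,0.2],[0,-0.8,1.25,0,0,0,0.2],[0,-0.8,1.25,0,0,0,0.2],[0,-0.8,1.25,0,0,0,0.2]]]' 20; python3 - <<'E'
from h import *
ball([.4520,-.1405,.106],tilt(89.7,34),.0157)
E
```

```text
t: 8.25
tool_pos: [0.4614, -0.1409, 0.0971]
eef_rot: [[0.002, 0.831, 0.556], [1.0, -0.002, 0.0], [0.001, 0.556, -0.831]]
contact_force: [0.4, 0.6, -1.3]
gripper_width: 0.0303
t 8.25 pos [ 0.4614 -0.1409  0.0971] F [ 0.4  0.6 -1.3] w 0.0303
row cm/deg [ 0.03 -0.28  0.31] [-0.2 -0.2  0.1]
```

```bash
python3 -m crank '[[[0,-0.1,0.15,0,0,0,0.2],[0,-0.2,0.3,0,0,0,0.2],[0,-0.2,0.35,0,0,0,0.2],[0,-0.2,0.35,0,0,0,0.2]]]' 20; python3 - <<'E'
from h import *
ball([.4520,-.1405,.106],tilt(89.7,34),.0157)
E
```

```text
t: 8.58
tool_pos: [0.4647, -0.1415, 0.0973]
eef_rot: [[0.001, 0.827, 0.563], [1.0, -0.001, -0.0], [-0.0, 0.563, -0.827]]
contact_force: [-2.5, 2.5, 12.0]
gripper_width: 0.0303
t 8.58 pos [ 0.4647 -0.1415  0.0973] F [-2.5  2.5 12. ] w 0.0303
row cm/deg [ 0.09 -0.57  0.14] [ 0.2 -0.1  0.2]
```

```bash
python3 -m crank '[[[0,-0.1,-0.15,0,0,0,0.2],[0,-0.2,-0.25,0,0,0,0.2],[0,-0.2,-0.25,0,0,0,0.2],[0,-0.2,-0.25,0,0,0,0.2]]]' 20; python3 - <<'E'
from h import *
ball([.4520,-.1405,.106],tilt(89.7,34),.0157)
s=snapshot("side");np.savez("s9.npz",**s);g=s["frame"][:,:,::-1].copy()
a=cv2.resize(g[190:290,340:440],(400,400),interpolation=cv2.INTER_CUBIC)
s=snapshot("top");np.savez("t9.npz",**s);g=s["frame"][:,:,::-1].copy()
b=cv2.resize(g[225:325,340:440],(400,400),interpolation=cv2.INTER_CUBIC)
cv2.imwrite("pics/s9.png",np.hstack([a,b]))
E
```

```text
t: 8.92
tool_pos: [0.461, -0.1413, 0.0976]
eef_rot: [[0.001, 0.827, 0.562], [1.0, -0.001, -0.0], [0.0, 0.562, -0.827]]
contact_force: [0.7, 0.0, -2.5]
gripper_width: 0.0304
t 8.92 pos [ 0.461  -0.1413  0.0976] F [ 0.7  0.  -2.5] w 0.0304
row cm/deg [ 0.08 -0.28  0.37] [ 0.2 -0.1  0.2]
```

View pics/s9.png

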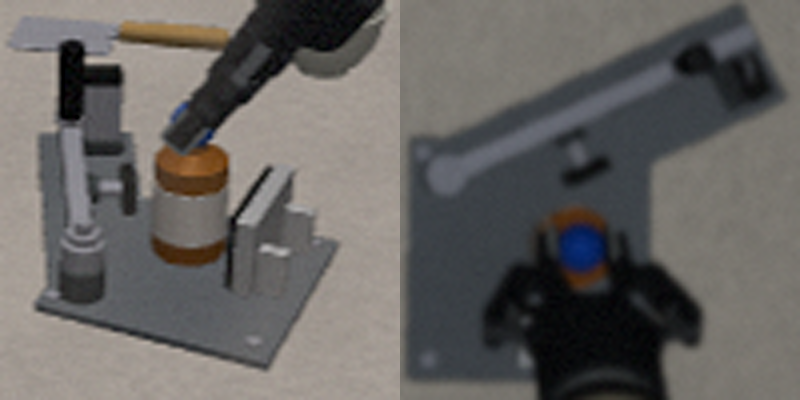

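```bash
python3 -m crank '[[[0,-0.05,0.08,0,0,0,0.2],[0,-0.05,0.08,0,0,0,0.2],[0,-0.05,0.08,0,0,0,0.5],[0,-0.05,0.08,0,0,0,0.8],[0,-0.05,0.08,0,0,0,1],[0,-0.05,0.08,0,0,0,1],[0,-0.05,0.08,0,0,0,1],[0,-0.05,0.08,0,0,0,1]]]' 20; python3 - <<'E'
from h import *
go([.46,-.1405,.16],tilt(89.7,34))
s=snapshot("side");np.savez("s9.npz",**s);g=s["frame"][:,:,::-1].copy()
a=cv2.resize(g[190:290,340:440],(400,400),interpolation=cv2.INTER_CUBIC)
s=snapshot("top");np.savez("t9.npz",**s);g=s["frame"][:,:,::-1].copy()
b=cv2.resize(g[225:325,340:440],(400,400),interpolation=cv2.INTER_CUBIC)
cv2.imwrite("pics/s10.png",np.hstack([a,b]))
E
```

```text
t: 9.68
tool_pos: [0.4613, -0.1414, 0.0968]
eef_rot: [[0.001, 0.827, 0.562], [1.0, -0.001, -0.0], [0.0, 0.562, -0.827]]
contact_force: [-0.6, 0.0, 0.2]
gripper_width: 0.0857
t 9.68 pos [ 0.4613 -0.1414  0.0968] F [-0.6  0.   0.2] w 0.0857
row cm/deg [ 0.09  3.45 -5.3 ] [ 0.2 -0.2  0.2]
```

View pics/s10.png

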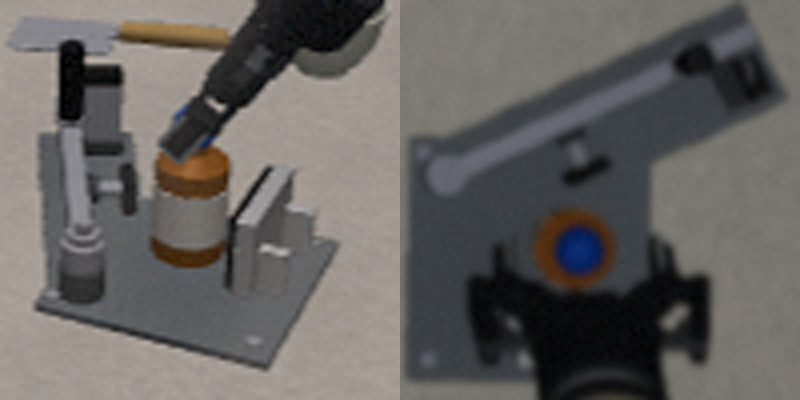

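```bash
python3 -m crank '[[[0,0,-1,0,0,0,1],[0,0,-3,0,0,0,1],[0,0,-6,0,0,0,1],[0,0,-9,0,0,0,1],[0,0,-12,0,0,0,1],[0,0,-12,0,0,0,1]]]' 20; python3 - <<'E'
from h import *
go([.46,-.1405,.16],tilt(89.7,34))
s=snapshot("side");np.savez("s11.npz",**s);g=s["frame"][:,:,::-1].copy()
a=cv2.resize(g[190:290,340:440],(400,400),interpolation=cv2.INTER_CUBIC)
s=snapshot("top");np.savez("t11.npz",**s);g=s["frame"][:,:,::-1].copy()
b=cv2.resize(g[225:325,340:440],(400,400),interpolation=cv2.INTER_CUBIC)
cv2.imwrite("pics/s11.png",np.hstack([a,b]))
E
```

```text
t: 10.28
tool_pos: [0.394, -0.1423, 0.2018]
eef_rot: [[0.002, 0.824, 0.567], [1.0, 0.0, -0.004], [-0.004, 0.567, -0.824]]
contact_force: [1.9, -0.5, 0.3]
gripper_width: 0.085
t 10.28 pos [ 0.394  -0.1423  0.2018] F [ 1.9 -0.5  0.3] w 0.085
row cm/deg [0.21 3.06 7.19] [0.6 0.1 0.3]
```

View pics/s11.png

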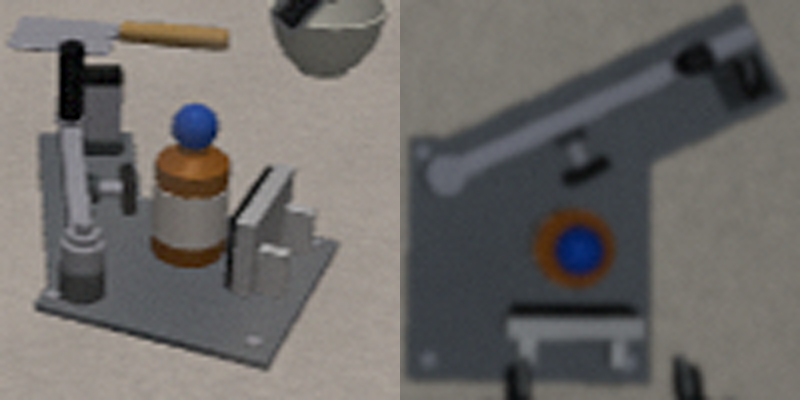

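```bash
python3 - <<'E'
from h import *
s=L("t11");P=onz(s,384.1,287.1,.106);print(P)
k=4;u=lambda x,y:(340+(x-400+.5)/k-.5,225+(y+.5)/k-.5)
print("face",onz(s,*u(510,303),.066),onz(s,*u(640,303),.066))
# catch flip: start pose, az so tool y along d
d=np.array([.435,-.9]);n=np.array([-.9,-.435]);pv=np.array([60,85.])
def A(al,la): return cl(*(pv+al*d+la*n))
az=np.degrees(np.arctan2(-.9,.435)+CA); print("d az",az)
# down(az): y = z x x = -z_w x x -> az-90 ; want y=d -> az+90
for al,z in [(175,.2),(178,.065)]:
    go([*A(al,33),z],down(az+90))
for al in (205,):
    print(A(al,26), A(225,0), A(175,0))
E
```

```text
[ 0.45295273 -0.13910724  0.106     ]
face [ 0.41717444 -0.09810388  0.066     ] [ 0.41669475 -0.18257099  0.066     ]
d az -64.52482987077332
t 10.38 pos [ 0.3942 -0.142   0.1975] F [ 0.1 -0.9  0.3] w 0.0856
row cm/deg [-8.59 12.77  8.44] [ 30.7 -19.2  62.4]
t 10.38 pos [ 0.3942 -0.142   0.1975] F [ 0.1 -0.9  0.3] w 0.0856
row cm/deg [-8.84  5.26 19.66] [ 30.7 -19.2  62.4]
[ 0.5662525 -0.2522126] [ 0.59831453 -0.25908225] [ 0.57681687 -0.21396116]
```

```bash
python3 -m crank '[[[-8.6,12.8,8.4,30.7,-19.2,62.4,0],[-8.6,12.8,8.4,30.7,-19.2,62.4,0],[-8.6,12.8,8.4,30.7,-19.2,62.4,0],[-8.6,12.8,8.4,30.7,-19.2,62.4,0],[-8.6,12.8,8.4,30.7,-19.2,62.4,0],[-8.6,12.8,8.4,30.7,-19.2,62.4,0],[-8.6,12.8,8.4,30.7,-19.2,62.4,0],[-8.6,12.8,8.4,30.7,-19.2,62.4,0]]]'; python3 - <<'E'
from h import *
d=np.array([.435,-.9]);n=np.array([-.9,-.435]);pv=np.array([60,85.])
def A(al,la): return cl(*(pv+al*d+la*n))
go([*A(175,33),.2],down(25.5))
E
```

```text
t: 11.05
tool_pos: [0.5475, -0.2275, 0.1981]
eef_rot: [[0.784, 0.611, 0.109], [0.618, -0.784, -0.054], [0.053, 0.11, -0.993]]
contact_force: [0.3, 0.4, 0.8]
gripper_width: 0.0
t 11.05 pos [ 0.5475 -0.2275  0.1981] F [0.3 0.4 0.8] w 0.0
row cm/deg [-0.07  0.04 -0.19] [ 6.  -3.7 12.6]
```

```bash
python3 -m crank '[[[0,0,-0.2,6,-3.7,12.6,0],[0,0,-0.2,6,-3.7,12.6,0],[0,0,-0.2,6,-3.7,12.6,0]]]'; cat >> h.py <<'E'
dd=np.array([.435,-.9]);nn=np.array([-.9,-.435]);pv=np.array([60,85.])
def A(al,la): return cl(*(pv+al*dd+la*nn))
E
python3 - <<'E'
from h import *
go([*A(178,33),.065],down(25.5))
s=snapshot("wrist");np.savez("w12.npz",**s);f=s["frame"][:,:,::-1].copy()
for al,la,z in [(205,11,.076),(205,41,.076),(225,0,.056),(175,0,.112)]:
    p=projw(s,[*A(al,la),z]);cv2.circle(f,tuple(int(round(a)) for a in p),3,(0,255,0),1)
cv2.imwrite("pics/w12.png",f)
E
```

```text
t: 11.3
tool_pos: [0.5484, -0.2273, 0.1963]
eef_rot: [[0.904, 0.428, -0.007], [0.428, -0.904, 0.004], [-0.005, -0.006, -1.0]]
contact_force: [-0.1, -0.2, -1.1]
gripper_width: -0.0001
t 11.3 pos [ 0.5484 -0.2273  0.1963] F [-0.1 -0.2 -1.1] w -0.0001
row cm/deg [-0.1   0.4  13.13] [-0.4  0.3 -0.2]
```

View pics/w12.png

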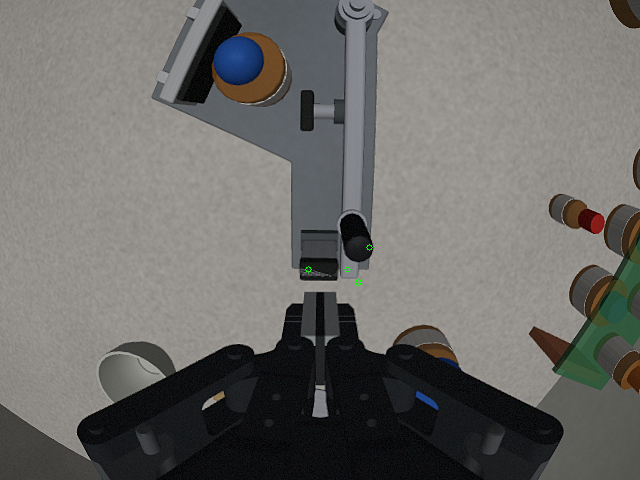

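```bash
python3 - <<'E'
from h import *
s=L("w12");st=env.get_state()
print("tcp px",projw(s,st["tool_pos"]))
for n,p,z in [("grip",(357,247),.112),("catch",(319,265),.076),("pivot",(355,9),.064),("ball",(239,60),.106)]:
    K=s["camera_matrix"];q=np.array([(p[0]-K[0,2])/K[0,0],(p[1]-K[1,2])/K[1,1]]);r=np.hypot(*q)
    d=s["R"].T@np.array([*(q/r*np.sin(r)),np.cos(r)]);c=-s["R"].T@s["t"];print(n,c+d*(z-c[2])/d[2])
S=L("s11");
print("side grip top",proj(S,[*A(175,0),.112]),"ball",proj(S,[.453,-.139,.106]))
for X in [[.4164,-.0974,.066],[.4164,-.1834,.066]]: print(proj(S,X))
T=L("top0");print(onz(T,330+(545.5)/5.715-.5,220+115.5/5.715-.5,.076))
g=S["frame"][:,:,::-1];cv2.imwrite("pics/s12.png",cv2.resize(g[190:290,340:440],(600,600),interpolation=cv2.INTER_CUBIC))
E
```

```text
tcp px (np.float64(319.69777397923536), np.float64(310.30961113784343))
grip [ 0.56991651 -0.21712416  0.112     ]
catch [ 0.55887198 -0.2522551   0.076     ]
pivot [ 0.49974467 -0.06552808  0.064     ]
ball [ 0.45063201 -0.13976021  0.106     ]
side grip top (np.float64(354.69051134193825), np.float64(200.30298534856672)) ball (np.float64(386.5910178791793), np.float64(220.92023578847926))
(np.float64(393.92852705810355), np.float64(243.49890696195348))
(np.float64(403.3432528604402), np.float64(229.12169321635088))
[ 0.57379379 -0.24912812  0.076     ]
```

View pics/s12.png

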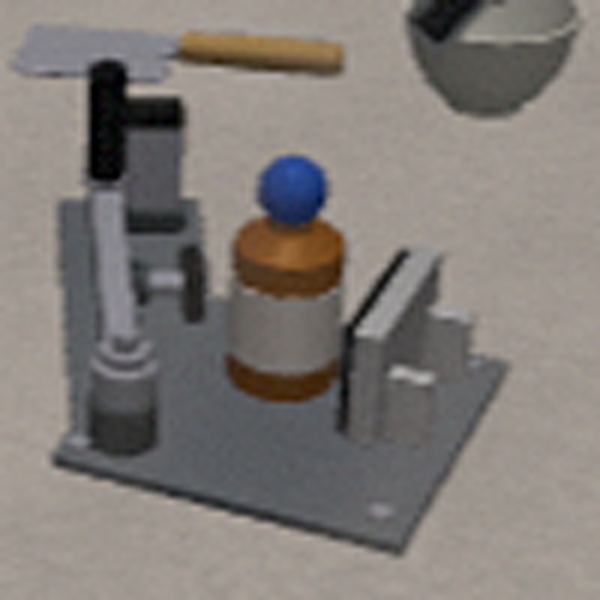

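```bash
python3 -m crank '[[[-0.6,-0.1,3,0,0,0,0],[-0.6,-0.1,6,0,0,0,0],[-0.6,-0.1,8,0,0,0,0],[-0.6,-0.1,10,0,0,0,0],[-0.6,-0.1,10,0,0,0,0],[-0.6,-0.1,10,0,0,0,0]]]'; python3 - <<'E'
from h import *
go([*A(178,33),.065],down(25.5))
s=snapshot("wrist");f=s["frame"][:,:,::-1].copy()
cv2.imwrite("pics/w13.png",f)
s=snapshot("side");f=s["frame"][:,:,::-1].copy()
cv2.imwrite("pics/s13.png",cv2.resize(f[160:280,300:420],(600,600),interpolation=cv2.INTER_CUBIC))
E
```

```text
t: 11.85
tool_pos: [0.5408, -0.2282, 0.0956]
eef_rot: [[0.901, 0.433, -0.006], [0.433, -0.901, 0.003], [-0.004, -0.006, -1.0]]
contact_force: [0.8, 0.3, 1.0]
gripper_width: -0.0001
t 11.85 pos [ 0.5408 -0.2282  0.0956] F [0.8 0.3 1. ] w -0.0001
row cm/deg [0.58 0.58 3.06] [-0.3  0.2  0.2]
```

View pics/w13.png

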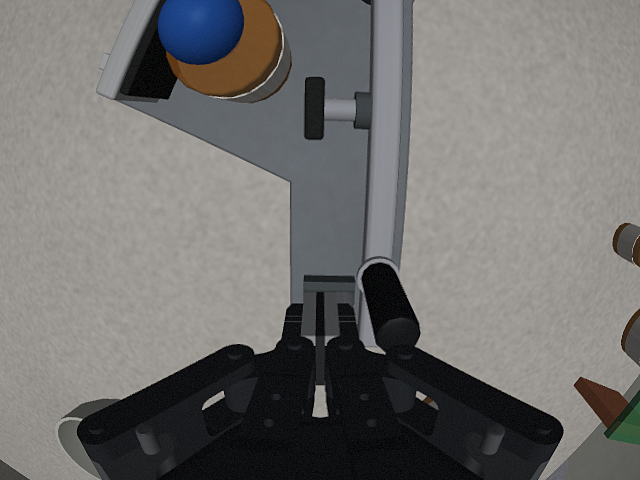

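View pics/s13.png

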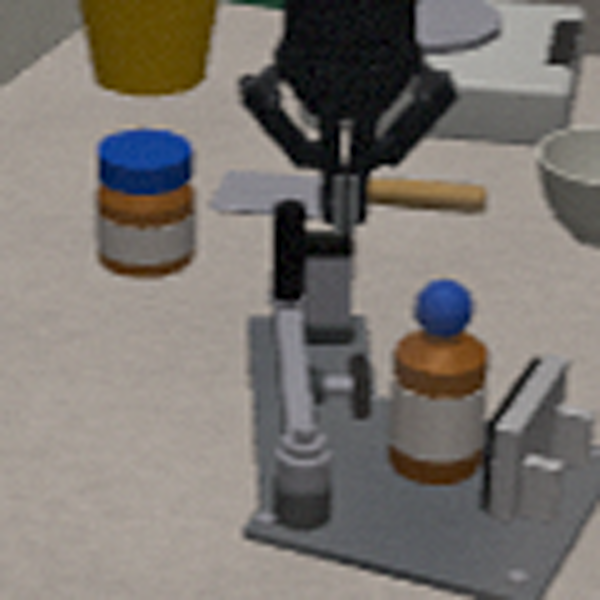

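```bash
python3 -m crank '[[[0,0,0,0,0,-90,0],[0,0,0,0,0,-90,0],[0,0,0,0,0,-90,0],[0,0,0,0,0,-90,0],[0,0,0,0,0,-90,0],[0,0,0,0,0,-90,0],[0,0,0,0,0,-90,0],[0,0,0,0,0,-90,0]]]';python3 -m crank '[[[0,0,0,0,0,-33,0],[0,0,0,0,0,-33,0],[0,0,0,0,0,-33,0],[0,0,0,0,0,-33,0],[0,0,0,0,0,-33,0],[0,0,0,0,0,-33,0]]]'; python3 - <<'E'
from h import *
go([.5408,-.2282,.062],down(115.5))
s=snapshot("wrist");f=s["frame"][:,:,::-1].copy()
s=snapshot("side");g=s["frame"][:,:,::-1].copy()
cv2.imwrite("pics/w14.png",np.hstack([cv2.resize(f,(400,300)),cv2.resize(g[170:260,310:430],(400,300))]))
E
```

```text
t: 12.62
tool_pos: [0.5435, -0.2294, 0.1002]
eef_rot: [[0.117, 0.993, 0.0], [0.993, -0.117, -0.0], [-0.0, 0.0, -1.0]]
contact_force: [-0.8, 1.2, 0.6]
gripper_width: -0.0002
t: 13.12
tool_pos: [0.5445, -0.2297, 0.1021]
eef_rot: [[-0.445, 0.896, 0.003], [0.896, 0.445, -0.001], [-0.003, 0.002, -1.0]]
contact_force: [0.5, -0.7, 0.4]
gripper_width: 0.0002
t 13.12 pos [ 0.5445 -0.2297  0.1021] F [ 0.5 -0.7  0.4] w 0.0002
row cm/deg [ 0.31 -0.27  4.01] [0.1 0.2 0.9]
```

View pics/w14.png

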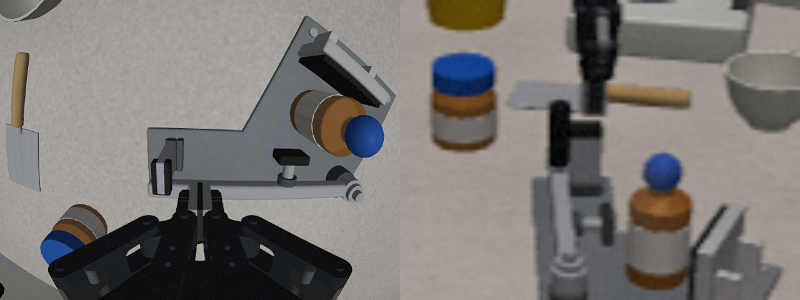

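```bash
python3 -m crank '[[[0.3,-0.35,0,0,0,0,0],[0.3,-0.35,1,0,0,0,0],[0.3,-0.35,2,0,0,0,0],[0.3,-0.35,3,0,0,0,0],[0.3,-0.35,4,0,0,0,0],[0.3,-0.35,4,0,0,0,0]]]'; python3 - <<'E'
from h import *
go([.5408,-.2282,.062],down(115.5))
s=snapshot("wrist");f=s["frame"][:,:,::-1].copy()
s=snapshot("side");g=s["frame"][:,:,::-1].copy()
cv2.imwrite("pics/w15.png",np.hstack([cv2.resize(f,(400,300)),cv2.resize(g[170:260,310:430],(400,300))]))
E
```

```text
t: 13.72
tool_pos: [0.5382, -0.2278, 0.0582]
eef_rot: [[-0.44, 0.898, -0.002], [0.898, 0.44, 0.001], [0.002, -0.001, -1.0]]
contact_force: [-0.4, -0.1, -0.3]
gripper_width: -0.0
t 13.72 pos [ 0.5382 -0.2278  0.0582] F [-0.4 -0.1 -0.3] w -0.0
row cm/deg [-0.15  0.22 -0.38] [-0.1 -0.1  0.6]
```

View pics/w15.png

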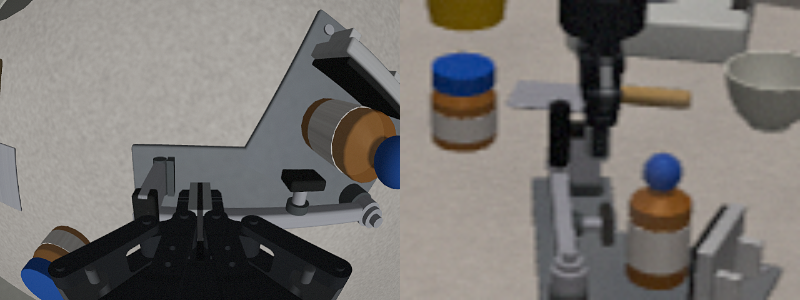

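```bash
python3 -m crank '[[[-1,0,0,0,0,0,0],[-1.8,0,0,0,0,0,0],[-2.6,0,0.1,0,0,0,0],[-3.3,0,0.3,0,0,0,0],[-4,0,0.6,0,0,0,0],[-4.6,0,0.9,0,0,0,0],[-5.0,0,1.2,0,0,0,0],[-5.0,0,1.2,0,0,0,0]]]'; python3 - <<'E'
from h import *
go([.5382,-.2278,.058],down(115.5))
s=snapshot("wrist");f=s["frame"][:,:,::-1].copy()
s=snapshot("side");g=s["frame"][:,:,::-1].copy()
cv2.imwrite("pics/w16.png",np.hstack([cv2.resize(f,(400,300)),cv2.resize(g[170:260,310:430],(400,300))]))
E
```

```text
t: 14.48
tool_pos: [0.5615, -0.274, 0.0476]
eef_rot: [[-0.44, 0.898, 0.0], [0.898, 0.44, -0.0], [-0.0, -0.0, -1.0]]
contact_force: [0.4, -0.9, 0.2]
gripper_width: -0.0002
t 14.48 pos [ 0.5615 -0.274   0.0476] F [ 0.4 -0.9  0.2] w -0.0002
row cm/deg [ 5.17 -0.06 -1.04] [-0.   0.   0.6]
```

View pics/w16.png

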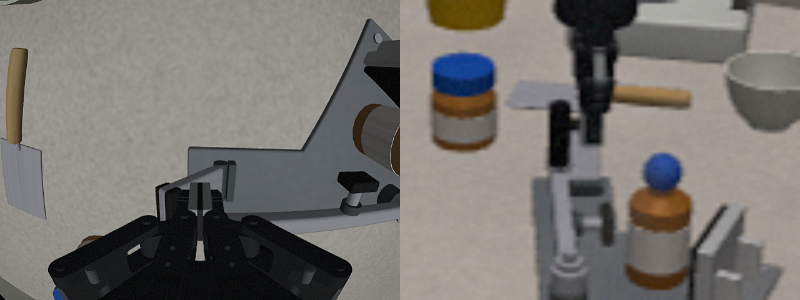

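```bash
python3 -m crank '[[[-0.5,0,0.3,0,0,0,0],[-0.9,0,0.7,0,0,0,0],[-1.3,0,1.1,0,0,0,0],[-1.6,0,1.6,0,0,0,0],[-1.8,0,2.1,0,0,0,0],[-2,0,2.5,0,0,0,0],[-2,0,2.5,0,0,0,0]]]'; python3 - <<'E'
from h import *
go([.5382,-.2278,.058],down(115.5))
s=snapshot("wrist");f=s["frame"][:,:,::-1].copy()
s=snapshot("side");g=s["frame"][:,:,::-1].copy()
cv2.imwrite("pics/w17.png",np.hstack([cv2.resize(f,(400,300)),cv2.resize(g[170:260,310:430],(400,300))]))
E
```

```text
t: 15.17
tool_pos: [0.5699, -0.2915, 0.0222]
eef_rot: [[-0.44, 0.898, -0.001], [0.898, 0.44, 0.0], [0.0, -0.001, -1.0]]
contact_force: [-0.3, 0.5, 1.2]
gripper_width: 0.0
t 15.17 pos [ 0.5699 -0.2915  0.0222] F [-0.3  0.5  1.2] w 0.0
row cm/deg [ 7.12 -0.04 -3.58] [-0.  -0.   0.6]
```

View pics/w17.png

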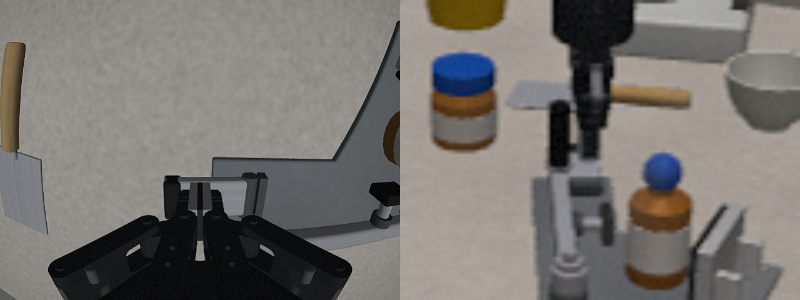

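```bash
python3 -m crank '[[[0,0,0.2,0,0,0,0],[0,0,0.4,0,0,0,0],[0,0,0.5,0,0,0,0],[0,0,0.5,0,0,0,0]]]'; python3 -c "
from h import *
go([.5382,-.2278,.058],down(115.5))"
```

```text
t: 15.6
tool_pos: [0.5705, -0.2921, 0.0212]
eef_rot: [[-0.44, 0.898, 0.002], [0.898, 0.44, -0.003], [-0.003, 0.001, -1.0]]
contact_force: [-7.7, 3.7, 20.3]
gripper_width: -0.0002
t 15.6 pos [ 0.5705 -0.2921  0.0212] F [-7.7  3.7 20.3] w -0.0002
row cm/deg [ 7.18 -0.07 -3.7 ] [0.1 0.2 0.6]
```

```bash
python3 -m crank '[[[0,0,-3,0,0,0,0],[0,0,-6,0,0,0,0],[0,0,-10,0,0,0,0.5],[0,0,-14,0,0,0,1],[0,0,-18,0,0,0,1],[0,0,-18,0,0,0,1]]]' 40; python3 - <<'E'
from h import *
go([.570,-.2165,.15],down(115.5))
s=snapshot("wrist");np.savez("w18.npz",**s);f=s["frame"][:,:,::-1].copy()
cv2.imwrite("pics/w18.png",f)
s=snapshot("side");np.savez("s18.npz",**s);g=s["frame"][:,:,::-1].copy()
a=cv2.resize(g[190:290,330:430],(400,400),interpolation=cv2.INTER_CUBIC)
s=snapshot("top");g=s["frame"][:,:,::-1].copy()
b=cv2.resize(g[225:325,340:440],(400,400),interpolation=cv2.INTER_CUBIC)
cv2.imwrite("pics/s18.png",np.hstack([a,b]))
E
```

```text
t: 16.1
tool_pos: [0.5727, -0.2931, 0.2107]
eef_rot: [[-0.44, 0.898, 0.014], [0.898, 0.44, -0.009], [-0.014, 0.009, -1.0]]
contact_force: [1.0, -0.5, 1.2]
gripper_width: 0.0479
t 16.1 pos [ 0.5727 -0.2931  0.2107] F [ 1.  -0.5  1.2] w 0.0479
row cm/deg [7.09 3.08 6.  ] [0.5 0.8 0.6]
```

View pics/w18.png

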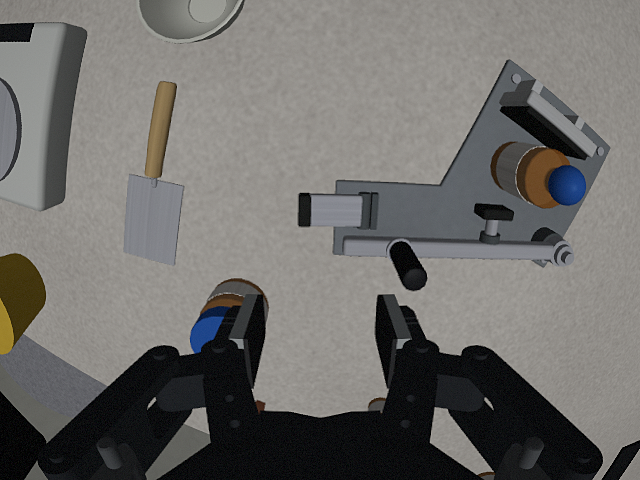

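View pics/s18.png

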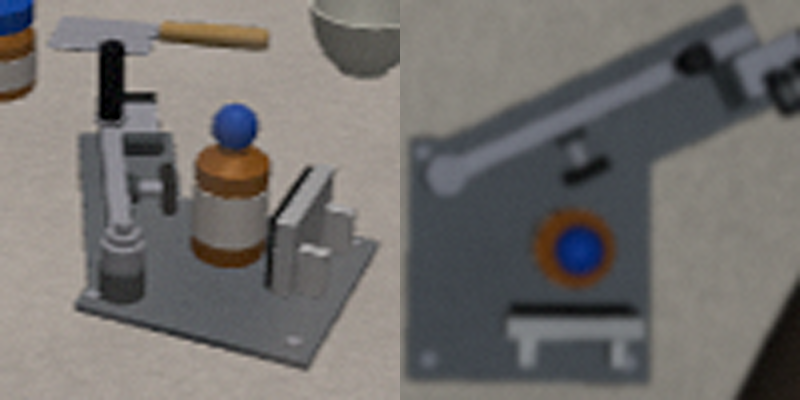

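```bash
python3 - <<'E'
from h import *
s=L("w18")
def w(p,z):
    K=s["camera_matrix"];q=np.array([(p[0]-K[0,2])/K[0,0],(p[1]-K[1,2])/K[1,1]]);r=np.hypot(*q)
    d=s["R"].T@np.array([*(q/r*np.sin(r)),np.cos(r)]);c=-s["R"].T@s["t"];return c+d*(z-c[2])/d[2]
print("grip",w((414,280),.112),"pivot",w((562,252),.064),"ball",w((567,185),.106))
go([.570,-.2165,.2],down(191.7))
E
```

```text
grip [ 0.57196368 -0.21830533  0.112     ] pivot [ 0.49726959 -0.07170102  0.064     ] ball [ 0.45032249 -0.13926307  0.106     ]
t 16.25 pos [ 0.5703 -0.2919  0.2015] F [ 0.2 -0.6 -1.1] w 0.0699
row cm/deg [6.78 3.28 0.13] [ -0.1   0.3 -75.6]
```

```bash
python3 -m crank '[[[6.7,3.4,0,0,0,-75.6,1],[6.7,3.4,0,0,0,-75.6,1],[6.7,3.4,0,0,0,-75.6,1],[6.7,3.4,0,0,0,-75.6,1],[6.7,3.4,0,0,0,-75.6,1],[6.7,3.4,0,0,0,-75.6,1],[6.7,3.4,0,0,0,-75.6,1],[6.7,3.4,0,0,0,-75.6,1]]]'; python3 -m crank '[[[0,0,0,0,0,-20,1],[0,0,0,0,0,-20,1],[0,0,0,0,0,-20,1],[0,0,0,0,0,-20,1],[0,0,0,0,0,-20,1]]]'; python3 - <<'E'
from h import *
go([.571,-.217,.07],down(191.7))
s=snapshot("wrist");f=s["frame"][:,:,::-1].copy()
cv2.imwrite("pics/w19.png",f)
E
```

```text
t: 16.92
tool_pos: [0.5705, -0.2164, 0.1988]
eef_rot: [[-0.994, 0.109, -0.0], [0.109, 0.994, -0.002], [0.0, -0.002, -1.0]]
contact_force: [0.7, -0.1, 0.8]
gripper_width: 0.0851
t: 17.33
tool_pos: [0.5699, -0.2162, 0.197]
eef_rot: [[-0.972, -0.235, -0.003], [-0.235, 0.972, -0.001], [0.003, -0.001, -1.0]]
contact_force: [0.0, 1.1, 0.5]
gripper_width: 0.0852
t 17.33 pos [ 0.5699 -0.2162  0.197 ] F [0.  1.1 0.5] w 0.0852
row cm/deg [-0.13 -0.1  12.7 ] [-0.  -0.2  1.9]
```

View pics/w19.png

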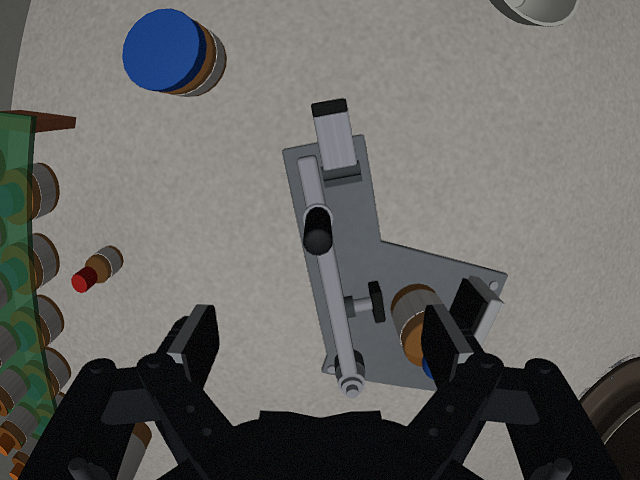

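```bash
python3 -m crank '[[[-0.1,-0.1,3,0,0,0,1],[-0.1,-0.1,6,0,0,0,1],[-0.1,-0.1,9,0,0,0,1],[-0.1,-0.1,11,0,0,0,1],[-0.1,-0.1,12.6,0,0,0,1],[-0.1,-0.1,12.6,0,0,0,1],[-0.1,-0.1,12.6,0,0,0,1]]]';  python3 - <<'E'
from h import *
go([.571,-.217,.07],down(191.7))
s=snapshot("wrist");f=s["frame"][:,:,::-1].copy()
cv2.imwrite("pics/w20.png",f)
E
```

```text
t: 17.97
tool_pos: [0.57, -0.2169, 0.0704]
eef_rot: [[-0.972, -0.234, -0.005], [-0.234, 0.972, -0.001], [0.005, 0.001, -1.0]]
contact_force: [0.3, 0.3, -0.7]
gripper_width: 0.0852
t 17.97 pos [ 0.57   -0.2169  0.0704] F [ 0.3  0.3 -0.7] w 0.0852
row cm/deg [-0.09 -0.03  0.04] [ 0.  -0.3  1.8]
```

View pics/w20.png

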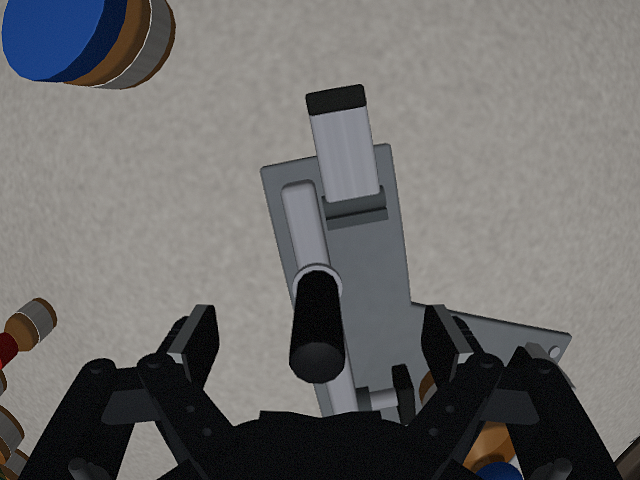

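Fingers straddle the grip (318,360). Close on it.

```bash
python3 -m crank '[[[0,0,0,0,0,0,0.5],[0,0,0,0,0,0,0.2],[0,0,0,0,0,0,0.1],[0,0,0,0,0,0,0.1],[0,0,0,0,0,0,0.1],[0,0,0,0,0,0,0.1],[0,0,0,0,0,0,0.1]]]' 50;  python3 - <<'E'
from h import *
s=env.get_state();p=s["tool_pos"][:2]
pe=cl(60,85)
print(pe,np.linalg.norm(p-pe))
go([.571,-.217,.07],down(191.7))
# arc from measured grip, for candidate pivot
r0=cl(*(pv+175*dd))
R=s["eef_rot"]
for a in (.1,.2,.3,.4,.5,.55):
    c,q=np.cos(-a),np.sin(-a);v=r0-pe;n=np.array([c*v[0]-q*v[1],q*v[0]+c*v[1]])-v
    print(a,np.round(n,4),"tool cm",np.round(R.T@np.array([*n,0])*100,2))
E
```

```text
t: 18.6
tool_pos: [0.5714, -0.2172, 0.0723]
eef_rot: [[-0.972, -0.234, -0.002], [-0.234, 0.972, -0.002], [0.002, -0.001, -1.0]]
contact_force: [-0.5, -0.1, 3.2]
gripper_width: 0.019
[ 0.50157506 -0.05603733] 0.1756722952312078
t 18.6 pos [ 0.5714 -0.2172  0.0723] F [-0.5 -0.1  3.2] w 0.019
row cm/deg [0.03 0.03 0.23] [-0.1 -0.1  1.8]
0.1 [-0.0161 -0.0067] tool cm [ 1.73 -0.28  0.  ]
0.2 [-0.0329 -0.0118] tool cm [ 3.47 -0.38  0.01]
0.3 [-0.05   -0.0152] tool cm [ 5.22 -0.31  0.01]
0.4 [-0.0674 -0.0168] tool cm [ 6.95 -0.06  0.01]
0.5 [-0.0849 -0.0167] tool cm [8.65 0.36 0.02]
0.55 [-0.0936 -0.016 ] tool cm [9.48 0.63 0.02]
```

```bash
python3 -m crank '[[[0.8,-0.15,0,0,0,0,0.1],[1.7,-0.28,0,0,0,0,0.1],[2.6,-0.35,0,0,0,0,0.1],[3.5,-0.38,0,0,0,0,0.1],[4.4,-0.35,0,0,0,0,0.1],[5.2,-0.31,0,0,0,0,0.1],[5.2,-0.31,0,0,0,0,0.1]]]' 50;  python3 - <<'E'
from h import *
go([.571,-.217,.07],down(191.7))
s=env.get_state();R=s["eef_rot"];p=s["tool_pos"];r0=np.array([.5714,-.2172]);pe=cl(60,85);v=np.array([.0764,-.1581-.0]);v=cl(*(pv+175*dd))-pe
for a in (.35,.4,.45,.5,.54):
    c,q=np.cos(-a),np.sin(-a);n=np.array([c*v[0]-q*v[1],q*v[0]+c*v[1]])-v
    print(a,"tool cm",np.round(R.T@(np.array([*(r0+n),.0723])-p)*100,2))
s=snapshot("wrist");f=s["frame"][:,:,::-1].copy()
s=snapshot("side");g=s["frame"][:,:,::-1].copy()
cv2.imwrite("pics/w21.png",np.hstack([cv2.resize(f,(400,300)),cv2.resize(g[190:280,320:440],(400,300))]))
E
```

```text
t: 19.18
tool_pos: [0.5196, -0.2318, 0.0723]
eef_rot: [[-0.972, -0.233, -0.002], [-0.233, 0.972, 0.001], [0.002, 0.001, -1.0]]
contact_force: [3.3, 5.8, -0.6]
gripper_width: 0.0186
t 19.18 pos [ 0.5196 -0.2318  0.0723] F [ 3.3  5.8 -0.6] w 0.0186
row cm/deg [-5.35  0.24  0.23] [ 0.1 -0.1  1.8]
0.35 tool cm [0.71 0.01 0.01]
0.4 tool cm [1.57 0.15 0.01]
0.45 tool cm [2.43 0.34 0.01]
0.5 tool cm [3.27 0.57 0.01]
0.54 tool cm [3.94 0.78 0.01]
```

View pics/w21.png

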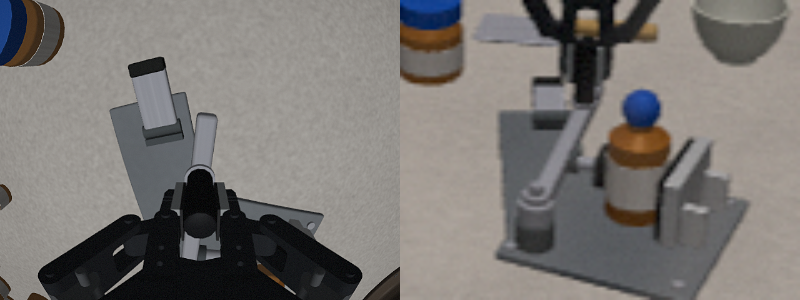

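```bash
python3 -m crank '[[[0.4,0.15,0,0,0,0,0.1],[0.8,0.2,0,0,0,0,0.1],[1.2,0.25,0,0,0,0,0.1],[1.6,0.35,0,0,0,0,0.1],[2,0.45,0,0,0,0,0.1],[2.4,0.55,0,0,0,0,0.1],[2.4,0.55,0,0,0,0,0.1]]]' 50;  python3 - <<'E'
from h import *
go([.571,-.217,.07],down(191.7))
s=snapshot("wrist");f=s["frame"][:,:,::-1].copy()
s=snapshot("side");g=s["frame"][:,:,::-1].copy()
cv2.imwrite("pics/w22.png",np.hstack([cv2.resize(f,(400,300)),cv2.resize(g[190:280,320:440],(400,300))]))
E
```

```text
t: 19.87
tool_pos: [0.4956, -0.233, 0.0724]
eef_rot: [[-0.973, -0.233, 0.001], [-0.233, 0.973, -0.001], [-0.0, -0.001, -1.0]]
contact_force: [6.7, -1.3, -5.2]
gripper_width: 0.019
t 19.87 pos [ 0.4956 -0.233   0.0724] F [ 6.7 -1.3 -5.2] w 0.019
row cm/deg [-7.71 -0.2   0.25] [-0.1  0.   1.8]
```

View pics/w22.png

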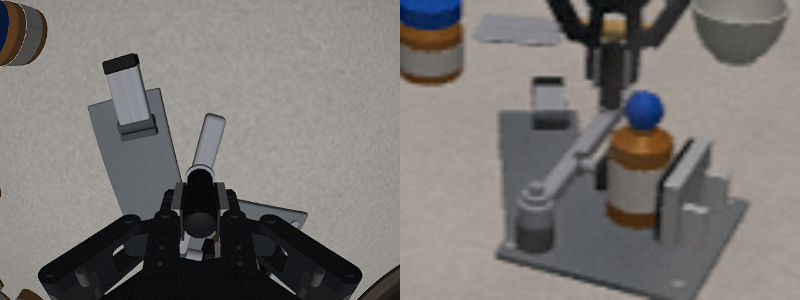

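```bash
python3 -m crank '[[[0.3,0.08,0,0,0,0,0.1],[0.6,0.16,0,0,0,0,0.1],[0.9,0.25,0,0,0,0,0.1],[1.1,0.3,0,0,0,0,0.1],[1.1,0.3,0,0,0,0,0.1]]]' 50;  python3 - <<'E'
from h import *
go([.571,-.217,.07],down(191.7))
E
```

```text
t: 20.38
tool_pos: [0.4858, -0.2326, 0.0724]
eef_rot: [[-0.972, -0.233, 0.005], [-0.233, 0.972, 0.0], [-0.005, -0.001, -1.0]]
contact_force: [10.8, 2.7, -5.3]
gripper_width: 0.0189
t 20.38 pos [ 0.4858 -0.2326  0.0724] F [10.8  2.7 -5.3] w 0.0189
row cm/deg [-8.65 -0.47  0.29] [-0.1  0.3  1.8]
```

```bash
python3 -m crank '[[[0.3,0.1,0,0,0,0,0.1],[0.6,0.2,0,0,0,0,0.1],[0.6,0.2,0,0,0,0,0.1],[0.6,0.2,0,0,0,0,0.1]]]' 50;  python3 - <<'E'
from h import *
go([.571,-.217,.07],down(191.7))
E
```

```text
t: 20.72
tool_pos: [0.4845, -0.2325, 0.0726]
eef_rot: [[-0.972, -0.234, 0.016], [-0.234, 0.972, 0.001], [-0.016, -0.003, -1.0]]
contact_force: [24.5, 1.8, -14.4]
gripper_width: 0.0188
t 20.72 pos [ 0.4845 -0.2325  0.0726] F [ 24.5   1.8 -14.4] w 0.0188
row cm/deg [-8.77 -0.52  0.4 ] [-0.2  0.9  1.8]
```

```bash
python3 -m crank '[[[0.45,0.1,0,0,0,0,0.1],[0.45,0.1,0,0,0,0,0.1],[0.45,0.1,0,0,0,0,0.1],[0.45,0.1,0,0,0,0,0.1],[0.45,0.1,0,0,0,0,0.1],[0.45,0.1,0,0,0,0,0.1]]]' 50;  python3 - <<'E'
from h import *
go([.571,-.217,.07],down(191.7))
s=snapshot("side");g=s["frame"][:,:,::-1].copy()
a=cv2.resize(g[190:290,330:430],(400,400),interpolation=cv2.INTER_CUBIC)
s=snapshot("top");g=s["frame"][:,:,::-1].copy();cv2.imwrite("pics/t23.png",g)
b=cv2.resize(g[225:325,340:440],(400,400),interpolation=cv2.INTER_CUBIC)
cv2.imwrite("pics/s23.png",np.hstack([a,b]))
go([.571,-.217,.07],down(191.7))
E
```

```text
t: 21.22
tool_pos: [0.4846, -0.2325, 0.0726]
eef_rot: [[-0.972, -0.236, 0.026], [-0.236, 0.972, 0.002], [-0.026, -0.004, -1.0]]
contact_force: [24.2, 3.7, -13.8]
gripper_width: 0.0186
t 21.22 pos [ 0.4846 -0.2325  0.0726] F [ 24.2   3.7 -13.8] w 0.0186
row cm/deg [-8.75 -0.53  0.49] [-0.2  1.5  1.9]
t 21.32 pos [ 0.4846 -0.2325  0.0726] F [ 24.6   3.  -14.7] w 0.0189
row cm/deg [-8.75 -0.53  0.49] [-0.2  1.5  1.9]
```

View pics/s23.png

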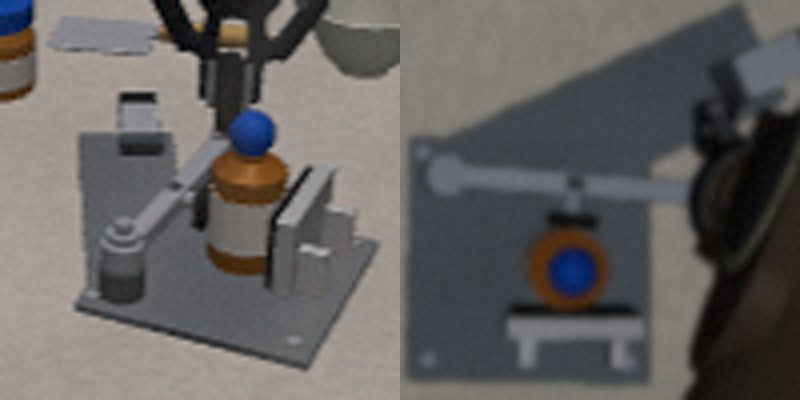

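View pics/t23.png

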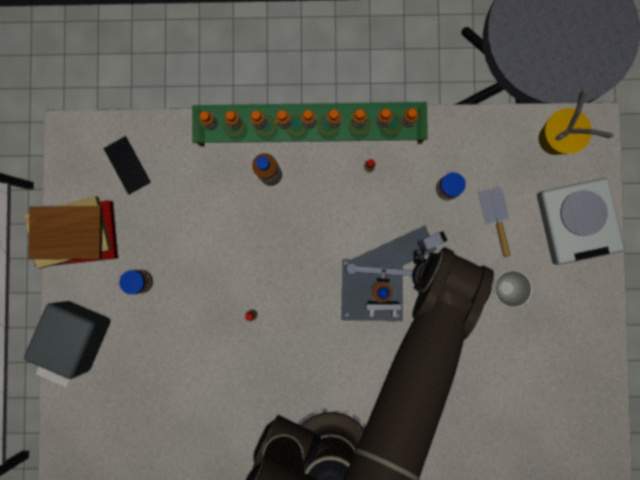

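```bash
python3 - <<'E'
from h import *
print(env.close_job());print(env.get_state()["contact_force"],env.get_state()["t"])
E
```

```text
the job is handed in; nothing more can be done
None
the job is handed in; nothing more can be done
```

The job is done and handed in at about 21 s of the 72 s allowed, with the arm still holding the lever fully pulled.

**What I did**
- I gripped the bottle by its ball and lifted it. It hung about 34° off vertical, so I tilted the tool by the same amount to bring it upright. I set it on the plate about 10 mm clear of the back stop, midway along it, and let go.
- I pushed the catch over with shut fingers and pressed it down until it met a firm stop at about 20 N. Pictures showed it lying flat before I touched the lever.
- I then gripped the lever's upright grip and pulled it to the hard stop. The force rose from about 11 N to 24 N over the last 1.3 mm.

**Last checks**
- The final side and top pictures show the bottle upright against the back stop with the pad on it. The catch is flat, and the hand is on the grip only.
- The bar lies close to its fully pulled direction.
- The bystanders I could compare between the first and last top views look unmoved. One of the two small dropper bottles is a few pixels of red in that view.

**Where readings disagreed**
- The top camera placed the grip and catch about 5–7 mm away from where the wrist and side cameras did. I used the wrist values for the catch and grip.
- The holding force is about 24 N sideways and 14 N vertically, more than the spring alone needs.
- I could not measure the catch angle or the pad force directly.

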